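# Lock the vegetable dicer shut with its ball-lock pin

## Task

Press the vegetable dicer's green lid fully shut, then lock it with the ball-lock pin: hold the pin's red thumb button in while you slide the pin from the right-hand side through the holes of the steel keeper and the lid's lug until its collar meets the keeper, and let the button spring back out so that the balls lock it. Work gently, feeling for the hole rather than forcing the pin, and leave the spice jar, the shaker and the glass cup standing where they are.

Things in the scene. Friction and masses are not known exactly. Their poses are not given: they have to be found in the camera images.
- dicer: Vegetable dicer, fixed to the worktop: white body 182 x 98 mm, 58 mm high, hinged green lid (top 81 mm high when shut), steel foot tongue in front with the keeper: a steel U bracket, two upright cheeks 36 mm long, 6 mm thick, 62 mm high, outer faces 24 mm apart, 14 mm holes slightly chamfered. Origin: centre of the underside; -x to the front (keeper) end, -y to the right-hand side, z up.
- lid (a joint): Lid angle, rad: 0 = fully shut on a hard stop, positive = open. Stiff hinge: stays where left, 2 to 3 N down on its pad moves it. Under its front neck an 8 mm thick steel lug goes between the keeper's cheeks; its slot, 36 mm long fore and aft and 14 mm high, is level with the keeper holes only when the lid is fully shut.
- lid_press (a point): Middle of the ribbed grey pad, 46 x 70 mm, on top of the lid near its front; press the lid shut here. Moves with the lid on a circle of 143 mm about lid_hinge; 80 mm high when shut.
- lid_hinge (a point): Lid hinge axis (along the dicer's y) at the rear, 84 mm behind the dicer's origin, 68 mm high.
- keeper_hole (a point): Nominal mouth of the keeper hole on the outer face of the right-hand cheek: 138 mm in front of the dicer's origin, 12 mm to its right, 46 mm high; axes as the dicer's; the pin goes in along +y. The keeper is screwed down through slots, so the true holes lie up to 10 mm nearer or farther along the dicer's x than this point (unmeasured, differs each time); y and height are true.
- pin: Ball-lock pin, 0.12-0.2 kg, lying level, its axis 20 mm up. Origin on the axis at the stop collar's front face, +x to the nose. Behind it: square collar 40 mm wide, 0 to -8 mm; round neck 10 mm thick to -52 mm; square black flange 40 mm wide to -64 mm; red button 34 mm square, to -71 mm. Pinch it lengthwise from above: a finger over the neck on the flange's front face, the other on the button.
- pin_nose (a point): Tip of the pin's nose, 40 mm ahead of the pin's origin. The shank is 12 mm thick, blunt, only its last 2 mm tapering to 10 mm. Two balls, 26.5 to 31.5 mm ahead of the origin, stick out 2.5 mm either side while the button is out and then cannot enter or leave a 14 mm hole; with the button in they are flush.
- pin_button (a joint): How far the red thumb button is in, m: 0 = out (balls out), 0.0045 = fully in (balls flush). Spring: 4 N at first, 8 N fully in. Springs out when let go, unless the balls are still inside a hole.
- spice_jar: Printed spice jar, 47 mm across, 98 mm high, standing; origin at the centre of its base. Leave it alone.
- shaker: Clear shaker with a grey cap, 44 mm across, 90 mm high, standing; origin at the centre of its base. Leave it alone.
- glass_cup: Small clear glass cup, 72 mm across, 62 mm high, standing; origin at the centre of its base. Leave it alone.

How it is judged:
On the way, in this order (a step that is already met when the one before it is completed fails the run):
1. the lid is pressed fully shut (value of joint lid below 0.008 rad), for 0.2 s.
2. with its button held in, the pin's nose is through the keeper's near cheek and in the lid's lug (value of joint pin_button above 0.003 m and y of pin_nose in the frame of keeper_hole above 0.01 m and x of pin_nose in the frame of keeper_hole between -0.014 and 0.014 m and z of pin_nose in the frame of keeper_hole between -0.005 and 0.005 m), for 0.1 s.
At the end, for the whole second after the job is handed in: Lid shut (within 0.012 rad); pin through keeper and lug from the right with its collar within 4 mm of the keeper's cheek, square to it within 0.15 rad, its button fully out (within 1 mm) so that the balls lock it; pin let go and at rest (value of joint lid below 0.012 rad and value of joint pin_button below 0.001 m and y of pin in the frame of keeper_hole between -0.004 and 0.002 m and x of pin in the frame of keeper_hole between -0.014 and 0.014 m and z of pin in the frame of keeper_hole between -0.005 and 0.005 m and angle between the x axis of pin and the y axis of dicer, either way round below 0.15 rad and linear speed of pin below 0.02 m/s); the robot touches nothing.
It fails at once if the pin is pushed or levered against the dicer with more than 25 N (contact force between pin and dicer above 25 N).
It fails at once if the robot presses on the dicer with more than 40 N (contact force between any of the fingers, the arm and dicer above 40 N).
It fails at once if the spice jar, shaker or glass cup is shifted by more than 20 mm or tipped (distance of any of spice_jar, shaker, glass_cup from where it was at the start of the episode above 0.02 m or angle between any of spice_jar, shaker, glass_cup's own z axis and vertical above 0.25 rad).
It also fails if it takes over 64 s, if anything falls off the work surface, if the arm or the gripper's body presses on something with over 40 N, if the wrist force passes 120 N, or if a joint passes its speed limit or range.

## Robot

A 7-joint arm with a two-finger parallel gripper is mounted at the origin on a cart in front of the work surface, level with it; the furniture and walls round the work are solid. World frame = base frame: x ahead of the robot, y to its left, z up, the work surface at z = 0. Lengths are in m, angles in rad, forces in N, time in s.
With the tool pointing down it reaches from about 0.425 to 0.925 m from the base axis. Payload 6.8 kg.
Tool frame: the origin (TCP) lies at the very end of the fingers, on their centre line; the grasp point (between the pads) lies 19 mm behind it; z points along the fingers, y is the direction in which the jaws open and shut (so a half turn about z gives the same grasp; the last joint's range is limited). The gripper opens to 85 mm and grips with 20 to 120 N. Pads are 22 mm wide; open, the fingers measure 114 mm over their backs; the gripper's body (76 mm by 85 mm) begins 54 mm behind the grasp point. The pads swing forward as they close: fully open they stand 13 mm farther back than shut.
Start: joints at [-1.417, 0.477, 0.022, 1.555, -0.011, 1.109, -0.083], TCP at [0.175, 0.652, 0.191] pointing down, gripper open.
Joint ranges: [-2.96, 2.96], [-0.34, 2.1], [-1.41, 1.46], [0.24, 2.44], [-1.37, 4.51], [0.17, 1.92], [-2.96, 2.96]. Speed limits (rad/s): [2.39, 2.39, 3.14, 3.14, 3.14, 3.14, 3.14].

## Interface

Orientations are given as a unit quaternion [w, x, y, z].
In Python, from station import r gives the robot as it stands.
- The arm moves only by the tool send_rows, never from a script. Its argument "motion" is one flat list of numbers, 5 for each row, row after row: the shift along the tool's x, y, z in cm, then the turn about the tool's z in rad, then the finger opening in cm, from 0 to 8.54. A call has 1 to 8 rows; each row is the pose to reach, as a shift and turn from the pose commanded when the call began, along the tool's axes at that moment; what a row does not reach only later rows make up. A row lasts 1/8 s, in which the tool goes at most 62.5 mm and 10.7 degrees, less where a joint would pass 70% of its speed; a pose out of reach is approached as far as the arm can. A call with a gripper value outside its range is refused whole. The fingers move at their own pace and stop on an object; "newtons" is the grip in N (left out, the last holds). Time passes only in rows, so rows that repeat a pose let the fingers close. It gives the time, the measured TCP pose, the force and the opening at its end, in the units of the state.
- r.observe(): the state, without advancing time (a new reading comes with each control period).
- r.read_camera(name): name is "side" or "top" or "wrist"; returns (picture, depth): 384x512x3 uint8, red, green, blue; 384x512 float32, m along the optical axis (not along the pixel's ray), 0 where there is no reading.
- r.camera_model(name): a dict with "camera_matrix" (3x3 intrinsics, pixels), "pose" (4x4, takes a point from camera to world coordinates). Camera axes: x right, y down, z forward; pixel columns grow to the right and rows downward; lengths in m; the calibration is good to about 2 mm. The wrist camera is an equidistant fisheye: a pixel r from the principal point sees the ray r / f radians off the axis. A picture is of the moment at which its call begins: read the wrist's pose just before it. camera_model takes no time and is no camera call; for the wrist camera it gives the pose at the moment of the call.
- r.hand_in(): hands the job in, once; it reports no verdict.
The state is a dict: "clock": time; "joints": joint angles; "dq": joint speeds; "effort": joint torques, N m; "tcp_pos": TCP position; "ee_rot": TCP orientation; "wrist_force": force on the tool from outside, world axes, zero at the start; "torque": the same for the moment, N m; "gripper_width": opening from 0.0 (shut) to 1.0 (fully open).
Only numpy, scipy, OpenCV 4.12 (cv2) and the standard library are available. Lean on these libraries where they do the work, as an engineer would, in place of code of your own. Each camera call takes 0.05 s, during which the arm holds its last target.

## Working session

There is one attempt and no reset: what is moved stays moved. The work goes in short steps, Python scripts to look and compute and a tool call to move; the robot and the scene stay as the last step left them, time stands still between calls to the robot, and variables do not carry over. Pictures are saved under pics/ and viewed, and the job is handed in when it is done.

Besides the shell and the picture viewer there is one more tool, called after "Emit:" as name(argument=value, ...), one argument or row to a line, values as JSON. send_rows: Moves the arm, as the interface text tells. Its arguments: {"type":"object","properties":{"motion":{"type":"array"},"newtons":{"type":"number"}},"required":["motion"]}

```bash
ls; mkdir -p pics
python3 - <<'E'
from station import r
import cv2,numpy as np
print(r.observe())
for n in ["side","top","wrist"]:
    m=r.camera_model(n); p,d=r.read_camera(n)
    print(n,np.round(m["camera_matrix"],1).tolist(),np.round(m["pose"],4).tolist())
    cv2.imwrite(f"pics/{n}0.png",p[:,:,::-1]); np.savez(f"pics/{n}0.npz",p=p,d=d,K=m["camera_matrix"],T=m["pose"])
E
```

```text
pics
{'clock': 0.0, 'joints': array([-1.41710286,  0.47778206,  0.02235859,  1.55646261, -0.01150258,
        1.10933438, -0.08310813]), 'dq': array([-0.00066768, -0.00086086,  0.0010316 ,  0.0005186 , -0.00063815,
        0.0006099 ,  0.00064046]), 'effort': array([ 8.13837451e-04, -5.96456552e+01,  1.60863899e+00, -2.81192833e+01,
        1.25674755e-02,  9.46954242e-03, -6.10710330e-06]), 'tcp_pos': array([0.17455434, 0.65133294, 0.19033356]), 'ee_rot': array([-4.92834413e-05,  1.30525454e-01,  9.91444523e-01, -9.27672838e-04]), 'wrist_force': array([-1.00869992,  0.25133584,  1.3836765 ]), 'torque': array([ 0.04678625, -0.0269242 , -0.00261283]), 'gripper_width': 1.000063280315686}
side [[401.9, 0.0, 257.7], [0.0, 401.9, 187.4], [0.0, 0.0, 1.0]] [[-0.9612, -0.1727, 0.2151, 0.3569], [-0.2757, 0.6249, -0.7304, 0.6877], [-0.0083, -0.7613, -0.6483, 0.799], [0.0, 0.0, 0.0, 1.0]]
top [[488.5, 0.0, 255.3], [0.0, 488.5, 192.0], [0.0, 0.0, 1.0]] [[-0.0172, -0.9989, 0.0432, 0.5183], [-0.9998, 0.0169, -0.0068, -0.1274], [0.0061, -0.0433, -0.999, 1.3721], [0.0, 0.0, 0.0, 1.0]]
wrist [[297.3, 0.0, 255.1], [0.0, 297.3, 188.1], [0.0, 0.0, 1.0]] [[0.2587, 0.9279, 0.2685, 0.1059], [0.966, -0.2478, -0.0744, 0.67], [-0.0025, 0.2786, -0.9604, 0.3736], [0.0, 0.0, 0.0, 1.0]]
```

View pics/side0.png

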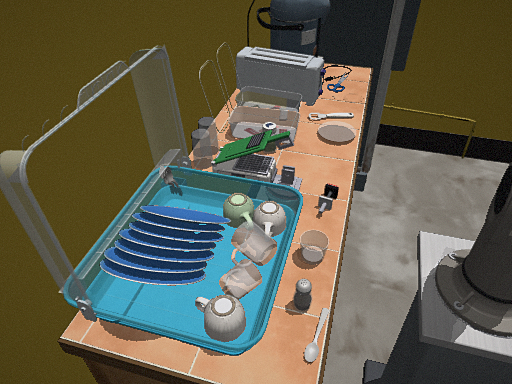

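View pics/top0.png

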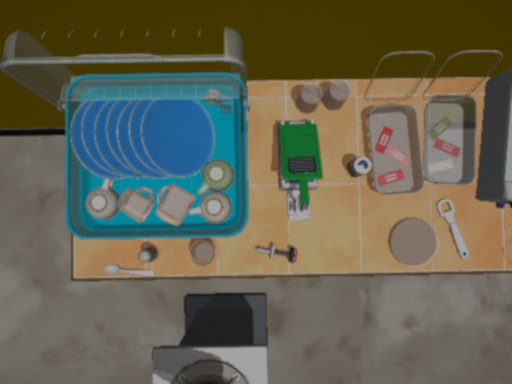

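View pics/wrist0.png

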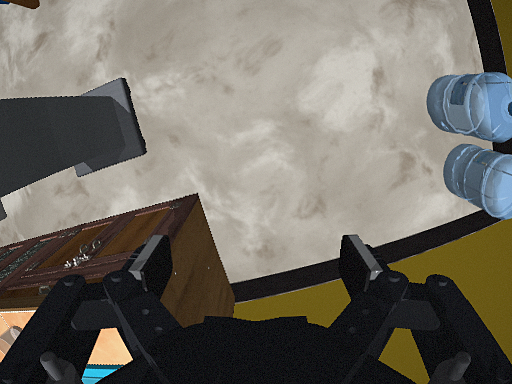

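```bash
cat > h.py <<'E'
import numpy as np,cv2
from scipy.spatial.transform import Rotation as R
def cloud(z):
    K,T,d=z["K"],z["T"],z["d"]; v,u=np.mgrid[:384,:512]
    P=np.stack([(u-K[0,2])/K[0,0]*d,(v-K[1,2])/K[1,1]*d,d],-1)
    return P@T[:3,:3].T+T[:3,3]
def rot(q): return R.from_quat([q[1],q[2],q[3],q[0]]).as_matrix()
def ray(K,T,u,v,fish=False):
    x=np.array([(u-K[0,2])/K[0,0],(v-K[1,2])/K[1,1]])
    if fish:
        th=np.hypot(*x); d=np.r_[x/th*np.sin(th),np.cos(th)]
    else: d=np.r_[x,1]
    return T[:3,3],T[:3,:3]@d
def onz(K,T,u,v,z,fish=False):
    o,d=ray(K,T,u,v,fish); return o+d*(z-o[2])/d[2]
def proj(K,T,p,fish=False):
    c=T[:3,:3].T@(np.asarray(p)-T[:3,3])
    if fish:
        rr=np.hypot(c[0],c[1]); th=np.arctan2(rr,c[2]); x=c[:2]/rr*th
    else: x=c[:2]/c[2]
    return np.array([K[0,0]*x[0]+K[0,2],K[1,1]*x[1]+K[1,2]])
E
python3 - <<'E'
from h import *
for n,(u0,u1,v0,v1),s in [("top",(130,400,110,280),3),("side",(200,360,100,320),3)]:
    z=np.load(f"pics/{n}0.npz"); c=z["p"][v0:v1,u0:u1,::-1]
    cv2.imwrite(f"pics/{n}z.png",cv2.resize(c,None,fx=min(s,800/(u1-u0),600/(v1-v0)),fy=min(s,800/(u1-u0),600/(v1-v0)),interpolation=cv2.INTER_CUBIC))
z=np.load("pics/top0.npz"); C=cloud(z)
for u,v in [(148,253),(203,250),(360,165),(300,150),(303,200),(270,250),(292,255),(298,210),(250,200),(310,95)]: print(u,v,np.round(C[v,u],3))
z=np.load("pics/side0.npz"); C=cloud(z)
for u,v in [(302,285),(312,240),(330,190),(322,208),(290,178),(270,128)]: print(u,v,np.round(C[v,u],3))
import numpy as np
from station import r
s=r.observe();m=r.camera_model("wrist");A=rot(s["ee_rot"])
print(np.round(A,3),np.round(A.T@m["pose"][:3,:3],3),np.round(A.T@(m["pose"][:3,3]-s["tcp_pos"]),4))
E
```

```text
148 253 [0.419 0.148 0.083]
203 250 [0.418 0.012 0.006]
360 165 [ 0.64  -0.412  0.096]
300 150 [ 0.679 -0.253  0.122]
303 200 [ 0.548 -0.251  0.184]
270 250 [ 0.416 -0.174  0.025]
292 255 [ 0.403 -0.233  0.037]
298 210 [ 0.525 -0.25   0.065]
250 200 [ 0.555 -0.122 -0.003]
310 95 [ 0.821 -0.282  0.121]
302 285 [0.414 0.168 0.088]
312 240 [ 0.421 -0.018  0.029]
330 190 [ 0.405 -0.227  0.027]
322 208 [ 0.416 -0.146  0.026]
290 178 [ 0.529 -0.244  0.033]
270 128 [ 0.634 -0.403  0.096]
[[-0.966  0.259 -0.   ]
 [ 0.259  0.966 -0.001]
 [-0.    -0.001 -1.   ]] [[ 0.    -0.96  -0.278]
 [ 1.     0.    -0.001]
 [ 0.001 -0.278  0.96 ]] [ 0.0711 -0.0002 -0.1832]
```

View pics/topz.png

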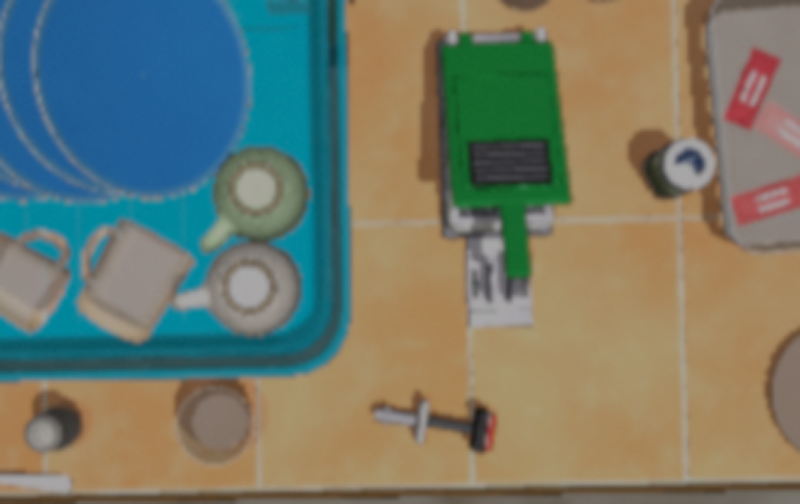

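View pics/sidez.png

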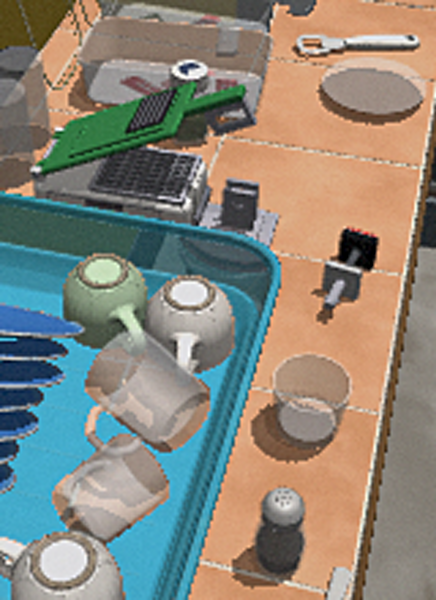

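Emit:
send_rows(
  motion=[-2,-1.6,-4,0,8.5,-6,-4.8,-8,-0.03,8.5,-10.5,-8.4,-11,-0.07,8.5,-15,-12,-13,-0.11,8.5,-19.7,-15.8,-14,-0.15,8.5,-24.4,-19.6,-15,-0.19,8.5,-29.1,-23.4,-15.5,-0.23,8.5,-33.8,-27.1,-16,-0.262,8.5],
  newtons=30,
)

```text
clock: 1.15
tcp_pos: [0.4319, 0.3008, 0.3515]
ee_rot: [0.0, -0.001, 1.0, 0.0]
wrist_force: [0.1, 1.2, -0.4]
gripper_width: 0.998
```

Run:
```python
from h import *
from station import r
s=r.observe(); print(s["clock"],s["joints"],s["tcp_pos"]);print(np.round(rot(s["ee_rot"]),3))
```

```text
1.15 [-0.91786592  0.10822881  0.21236202  1.6953865  -0.0235507   1.34017991
  0.87064377] [0.43188959 0.30077847 0.3515222 ]
[[-1.    -0.001  0.   ]
 [-0.001  1.     0.   ]
 [-0.     0.    -1.   ]]
```

Emit:
send_rows(
  motion=[-2,-5,0,0,8.5,-4,-11,0,0,8.5,-5,-17,0,0,8.5,-5.5,-23,0,0,8.5,-6,-29,0,0,8.5,-6.5,-35,0,0,8.5,-6.8,-41,0,0,8.5,-6.8,-47,0,0,8.5],
)

```text
clock: 2.15
tcp_pos: [0.4988, -0.169, 0.3513]
ee_rot: [0.0, -0.0, 1.0, 0.0]
wrist_force: [0.3, 0.6, -0.3]
gripper_width: 0.993
```

Emit:
send_rows(
  motion=[0,-5,0,0,5,0,-10,1,0,3,0,-12,2,0,0,0,-12,2,0,0],
)

```text
clock: 2.65
tcp_pos: [0.4979, -0.2886, 0.3303]
ee_rot: [-0.001, 0.002, 1.0, -0.0]
wrist_force: [-0.8, 0.6, 0.8]
gripper_width: 0.136
```

```bash
cat > snap.py <<'E'
import sys
from h import *
from station import r
tag=sys.argv[1]
for n in sys.argv[2:]:
    s=r.observe(); m=r.camera_model(n); p,d=r.read_camera(n)
    cv2.imwrite(f"pics/{n}{tag}.png",p[:,:,::-1]); np.savez(f"pics/{n}{tag}.npz",p=p,d=d,K=m["camera_matrix"],T=m["pose"])
s=r.observe();print(s["clock"],s["tcp_pos"],s["wrist_force"],s["gripper_width"],np.round(s["joints"],2))
E
python3 snap.py 1 wrist
```

```text
2.7 [ 0.49876354 -0.28712541  0.33084409] [ 0.97844735  0.07928908 -0.1732828 ] 0.050008560754989544 [-0.17  0.24  0.73  1.65 -0.17  1.32  2.16]
```

View pics/wrist1.png

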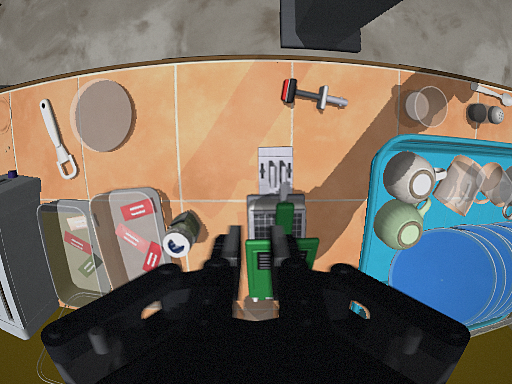

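Run:
```python
from h import *
z=np.load("pics/wrist1.npz"); c=z["p"][65:310,220:380,::-1]
cv2.imwrite("pics/w1z.png",cv2.resize(c,(392*1,600),interpolation=cv2.INTER_CUBIC))
d=z["d"]; print(d[300,285],d[160,277],d[95,300])
```

```text
0.08126326 0.50989336 0.46649265
```

View pics/w1z.png

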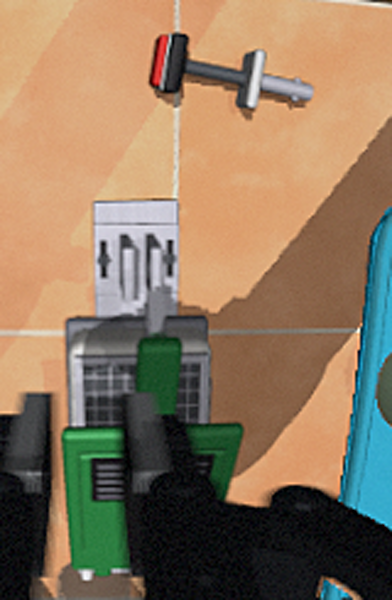

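```bash
cat >> h.py <<'E'
def fcloud(z):
    K,T,d=z["K"],z["T"],z["d"]; v,u=np.mgrid[:384,:512]
    x=(u-K[0,2])/K[0,0]; y=(v-K[1,2])/K[1,1]; th=np.hypot(x,y)+1e-9; t=np.tan(th)/th
    P=np.stack([x*t*d,y*t*d,d],-1)
    return P@T[:3,:3].T+T[:3,3]
E
python3 - <<'E'
from h import *
z=np.load("pics/wrist1.npz");K,T=z["K"],z["T"];C=fcloud(z)
s=2.45
def cz(a,b): return a/s+220,b/s+65
np.set_printoptions(precision=4,suppress=True)
for nm,a,b,h in [("tongFL",95,200,.003),("tongFR",178,201,.003),("tongBL",95,316,.003),("tongBR",180,316,.003),
  ("bodyFL",67,320,.05),("bodyFR",207,318,.05),("cheekLtopF",125,234,.062),("cheekLtopB",129,298,.062),("cheekRtopF",152,234,.062),("cheekRtopB",156,285,.062),
  ("nose",312,95,.02),("collarbot",250,110,.02),("collartop",258,52,.02),("flange top",175,35,.02),("flange bot",172,98,.02),("btn top",161,36,.02),("btn bot",152,90,.02),("button c",156,62,.02),("neck mid",215,72,.025)]:
    u,v=cz(a,b); print(nm,onz(K,T,u,v,h,True),C[int(round(v)),int(round(u))])
E
```

```text
tongFL [ 0.4992 -0.2828  0.003 ] [ 0.499  -0.2825  0.0088]
tongFR [ 0.4997 -0.2239  0.003 ] [ 0.4999 -0.223   0.0011]
tongBL [ 0.5848 -0.2828  0.003 ] [ 0.5831 -0.2825  0.0086]
tongBR [ 0.585  -0.2201  0.003 ] [ 0.582  -0.2222  0.0129]
bodyFL [ 0.573 -0.302  0.05 ] [ 0.5846 -0.3036  0.0155]
bodyFR [ 0.572  -0.2079  0.05  ] [ 0.5882 -0.2    -0.0005]
cheekLtopF [ 0.5125 -0.2645  0.062 ] [ 0.5213 -0.2623  0.0202]
cheekLtopB [ 0.5545 -0.2615  0.062 ] [ 0.5543 -0.2611  0.0649]
cheekRtopF [ 0.5125 -0.2474  0.062 ] [ 0.5208 -0.2439  0.0223]
cheekRtopB [ 0.5459 -0.2442  0.062 ] [ 0.5454 -0.2437  0.0617]
nose [ 0.4211 -0.133   0.02  ] [ 0.4212 -0.127  -0.001 ]
collarbot [ 0.4335 -0.1772  0.02  ] [ 0.4339 -0.1731  0.0012]
collartop [ 0.3932 -0.1722  0.02  ] [ 0.3941 -0.177   0.0383]
flange top [ 0.3837 -0.2293  0.02  ] [ 0.3851 -0.2324  0.0409]
flange bot [ 0.4267 -0.2311  0.02  ] [ 0.4267 -0.2291 -0.0001]
btn top [ 0.3846 -0.2387  0.02  ] [ 0.3868 -0.2402  0.0393]
btn bot [ 0.4215 -0.2446  0.02  ] [ 0.4218 -0.243   0.0011]
button c [ 0.4024 -0.242   0.02  ] [ 0.4028 -0.2431  0.0368]
neck mid [ 0.4084 -0.2028  0.025 ] [ 0.4078 -0.2025  0.0254]
```

Emit:
send_rows(
  motion=[0,-6,1,0,0,-1.5,-11.3,4,0,0,-3,-11.3,9,0,0,-3,-11.3,14,0,0,-3,-11.3,17,0,0,-3,-11.3,17,0,0,-3,-11.3,17,0,0],
)

```text
clock: 3.58
tcp_pos: [0.5306, -0.4, 0.1632]
ee_rot: [0.001, -0.001, 1.0, -0.0]
wrist_force: [-0.8, 0.9, 0.0]
gripper_width: 0.002
```

```bash
python3 snap.py 2 wrist
python3 - <<'E'
from h import *
z=np.load("pics/wrist2.npz");K,T=z["K"],z["T"]
print(T.round(3)); u,v=proj(K,T,[.535,-.257,.046],True).astype(int); print(u,v)
c=z["p"][v-100:v+100,u-100:u+100,::-1]
cv2.imwrite("pics/w2z.png",cv2.resize(c,None,fx=3,fy=3,interpolation=cv2.INTER_CUBIC)); print(c.shape)
E
```

```text
3.625 [ 0.5305976  -0.40045029  0.16354405] [ 0.18021471 -0.96152636  0.08423173] 0.0023202315813561315 [ 0.09  0.56  0.67  1.65 -0.39  1.07  2.45]
[[-0.002  0.96   0.28   0.459]
 [ 1.     0.002 -0.001 -0.4  ]
 [-0.002  0.28  -0.96   0.346]
 [ 0.     0.     0.     1.   ]]
384 178
(200, 200, 3)
```

View pics/wrist2.png

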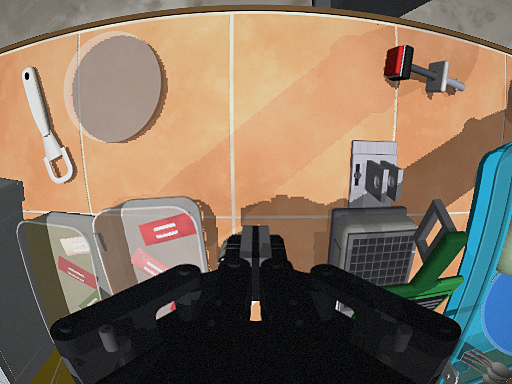

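View pics/w2z.png

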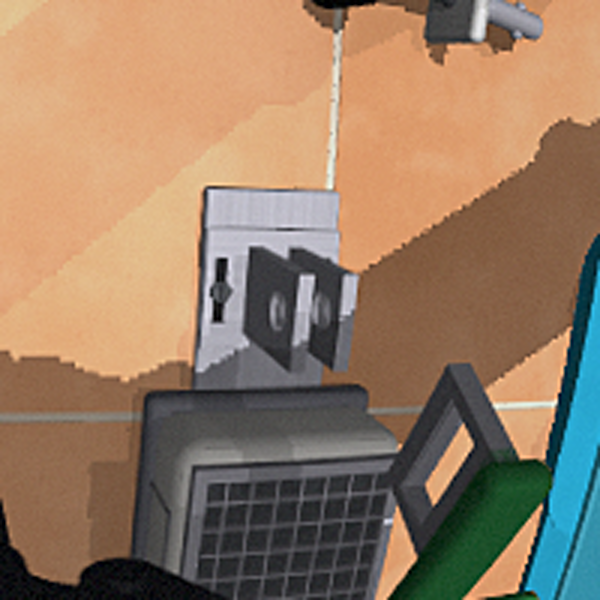

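Run:
```python
from h import *
np.set_printoptions(precision=4,suppress=True)
z=np.load("pics/wrist2.npz");K,T=z["K"],z["T"];C=fcloud(z)
def cz(a,b): return (a+.5)/3-.5+284,(b+.5)/3-.5+78
for nm,a,b,h in [("R out F top",303,272,.062),("R out B top",295,370,.062),("R in F top",313,274,.062),("R botF",248,247,.003),("R botB",243,335,.003),
 ("L out F top",357,275,.062),("L outB top",348,367,.062),("L in F",344,273,.062),("L inB",338,371,.062),
 ("hole",281,312,.046),("Lhole",322,311,.046),
 ("tongFL",204,188,.003),("tongFR",340,192,.003),("tongBL",193,388,.003),("body base FL",145,392,.02),("body base FR",370,388,.02)]:
    u,v=cz(a,b); print(nm,onz(K,T,u,v,h,True),C[int(round(v)),int(round(u))])
```

```text
R out F top [ 0.5202 -0.2652  0.062 ] [ 0.5207 -0.2629  0.0579]
R out B top [ 0.5562 -0.2639  0.062 ] [ 0.5557 -0.2645  0.0633]
R in F top [ 0.5209 -0.2612  0.062 ] [ 0.5206 -0.2617  0.063 ]
R botF [ 0.5229 -0.2637  0.003 ] [ 0.5213 -0.2677  0.0119]
R botB [ 0.5605 -0.2623  0.003 ] [ 0.5568 -0.2664  0.0141]
L out F top [ 0.5208 -0.2431  0.062 ] [ 0.5205 -0.2427  0.0619]
L outB top [ 0.5552 -0.2419  0.062 ] [ 0.5763 -0.2068 -0.0001]
L in F [ 0.5202 -0.2486  0.062 ] [ 0.5207 -0.2486  0.0613]
L inB [ 0.5567 -0.2459  0.062 ] [ 0.5566 -0.246   0.0612]
hole [ 0.539 -0.265  0.046] [ 0.5409 -0.2628  0.0402]
Lhole [ 0.5384 -0.2478  0.046 ] [ 0.5398 -0.2444  0.0393]
tongFL [ 0.4993 -0.2848  0.003 ] [ 0.4991 -0.2838  0.0012]
tongFR [ 0.4983 -0.223   0.003 ] [ 0.4991 -0.2212 -0.0004]
tongBL [ 0.5839 -0.2825  0.003 ] [ 0.5823 -0.2841  0.0076]
body base FL [ 0.5792 -0.3085  0.02  ] [ 0.5864 -0.3028 -0.0006]
body base FR [ 0.5791 -0.2058  0.02  ] [ 0.5861 -0.1945  0.0009]
```

```bash
python3 - <<'E'
from h import *
np.set_printoptions(precision=4,suppress=True)
z=np.load("pics/top0.npz");C=cloud(z);p=z["p"].astype(int)
m=(p[...,1]>60)&(p[...,1]>1.7*p[...,0])&(p[...,1]>1.7*p[...,2])
m[:, :270]=0; m[:,330:]=0; m[:115]=0
ys,xs=np.nonzero(m);print(xs.min(),xs.max(),ys.min(),ys.max())
K,T=z["K"],z["T"]
# lid plane fit from depth
P=C[m]; A=np.c_[P[:,0],np.ones(len(P))]
k=np.linalg.lstsq(A,P[:,2],rcond=None)[0];
for _ in range(3):
    res=abs(A@k-P[:,2]); g=res<.01; k=np.linalg.lstsq(A[g],P[g,2],rcond=None)[0]
print("z=",k, np.arctan(-k[0]))
def pt(u,v):
    o,d=ray(K,T,u,v); t=(k[0]*o[0]+k[1]-o[2])/(d[2]-k[0]*d[0]); return o+t*d
L=[];Rr=[]
for v in range(126,178,2):
    x=np.nonzero(m[v])[0]
    if len(x): L.append(pt(x.min()-.5,v));Rr.append(pt(x.max()+.5,v))
for e in(L,Rr):
    e=np.array(e); f=np.polyfit(e[:,0],e[:,1],1); print(f,e[0],e[-1],np.std(np.polyval(f,e[:,0])-e[:,1]))
z=np.load("pics/wrist2.npz");K,T=z["K"],z["T"]
for a,b in [(145,392),(138,480),(133,545)]:
    print(onz(K,T,(a+.5)/3-.5+284,(b+.5)/3-.5+78,0.0,True))
E
python3 - <<'E'
import cv2
i=cv2.imread("pics/wrist2.png")[190:300,300:480]; cv2.imwrite("pics/w2y.png",cv2.resize(i,None,fx=4.4,fy=4.4,interpolation=cv2.INTER_CUBIC))
E
```

```text
279 321 121 203
z= [-0.5133  0.4676] 0.4742143155615305
[ 0.0179 -0.2153] [ 0.7484 -0.2036  0.0835] [ 0.6098 -0.2044  0.1546] 0.0008273343703933741
[ 0.0209 -0.3147] [ 0.7467 -0.2992  0.0844] [ 0.6081 -0.3018  0.1555] 0.0007257210930136627
[ 0.5866 -0.3029  0.    ]
[ 0.6279 -0.3022  0.    ]
[ 0.6609 -0.301   0.    ]
```

View pics/w2y.png

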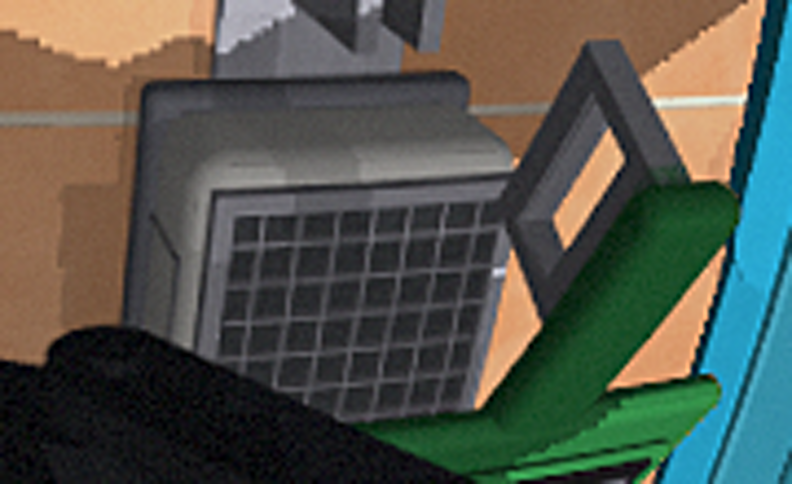

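Emit:
send_rows(
  motion=[0,2,-4,0,0,-4,6,-5.5,0,0,-8,11,-5.5,0,0,-10.9,14.7,-3.5,0,0,-10.9,14.7,0,0,0,-10.9,14.7,0,0,0],
)

```text
clock: 4.38
tcp_pos: [0.6375, -0.2518, 0.1605]
ee_rot: [-0.001, -0.001, 1.0, 0.0]
wrist_force: [-0.8, -0.5, 0.7]
gripper_width: 0.001
```

Emit:
send_rows(
  motion=[0,0,1,0,0,0.2,0,2,0,0,0.6,0,3,0,0,1,0,4,0,0,1.3,0,5,0,0,1.6,0,6,0,0,1.8,0,7,0,0,1.9,0,7.7,0,0],
)

```text
clock: 5.38
tcp_pos: [0.619, -0.2533, 0.0837]
ee_rot: [-0.0, -0.0, 1.0, -0.0]
wrist_force: [-0.9, 0.2, 2.7]
gripper_width: 0.003
```

```bash
python3 snap.py 3 side
python3 - <<'E'
import cv2
i=cv2.imread("pics/side3.png")[80:260,180:380]; cv2.imwrite("pics/s3z.png",cv2.resize(i,None,fx=3,fy=3,interpolation=cv2.INTER_CUBIC))
E
```

```text
5.425 [ 0.61855043 -0.2530974   0.08282348] [-0.05211702 -0.54668401  0.6766268 ] -0.0033537137952023063 [-0.12  0.65  0.61  1.69 -0.44  0.94  2.23]
```

View pics/s3z.png

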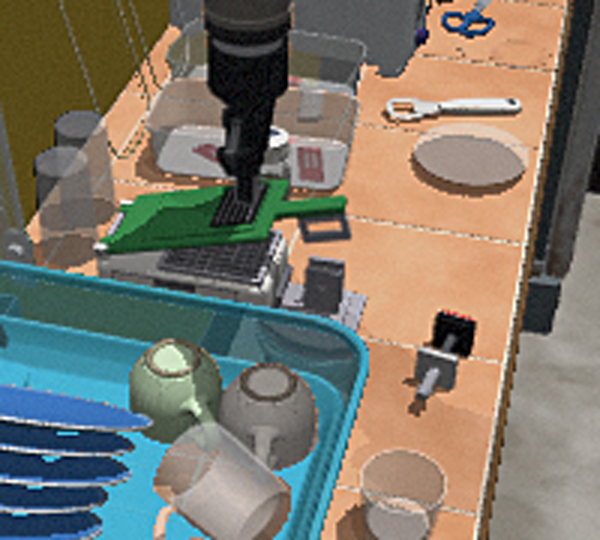

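Run:
```python
from h import *
np.set_printoptions(precision=4,suppress=True)
z=np.load("pics/side3.npz");C=cloud(z)
for a,b in [(340,205),(300,212),(280,225),(250,245),(215,235),(150,225),(140,240),(120,250),(255,195)]:
    u=a/3+180;v=b/3+80; print(a,b,C[int(round(v)),int(round(u))])
```

```text
340 205 [ 0.526  -0.2476  0.1405]
300 212 [ 0.5631 -0.245   0.125 ]
280 225 [ 0.6191 -0.391  -0.0015]
250 245 [ 0.6191 -0.2634  0.0609]
215 235 [ 0.6378 -0.2113  0.1093]
150 225 [ 0.7132 -0.2316  0.0914]
140 240 [ 0.7147 -0.2084  0.0891]
120 250 [ 0.7357 -0.2032  0.0776]
255 195 [ 0.6086 -0.2471  0.1363]
```

```bash
python3 snap.py 4 side wrist
python3 - <<'E'
from h import *
np.set_printoptions(precision=4,suppress=True)
i=cv2.imread("pics/side4.png")[80:200,180:330]; cv2.imwrite("pics/s4z.png",cv2.resize(i,None,fx=4,fy=4,interpolation=cv2.INTER_CUBIC))
E
```

```text
5.525 [ 0.61904756 -0.25286206  0.08360236] [-0.0920211   1.48403919  0.19316134] -0.0005244081468767556 [-0.12  0.65  0.61  1.69 -0.44  0.94  2.23]
```

View pics/s4z.png

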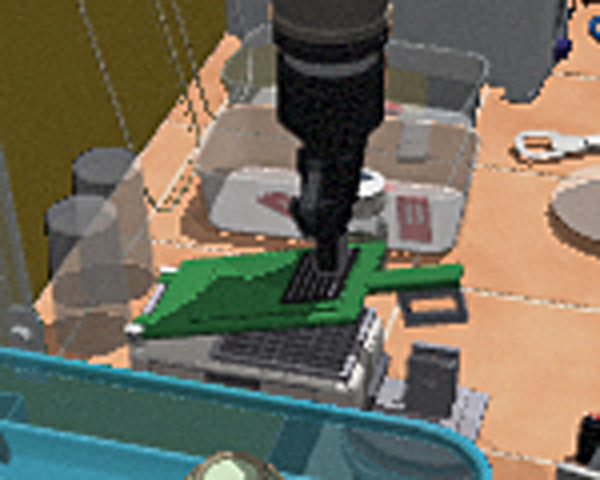

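View pics/wrist4.png

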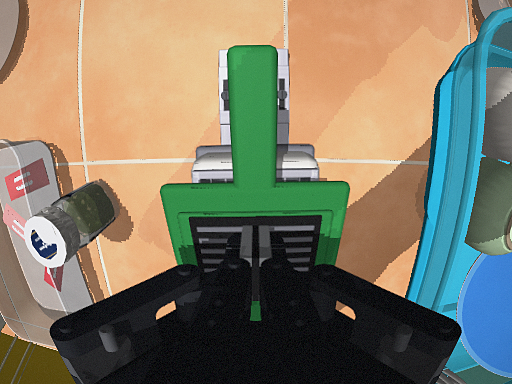

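Run:
```python
from h import *
np.set_printoptions(precision=4,suppress=True)
z=np.load("pics/wrist4.npz");K,T=z["K"],z["T"];C=fcloud(z)
print(proj(K,T,[.619,-.253,.0836],True),proj(K,T,[.619,-.253,.11],True))
for u,v in [(250,60),(253,120),(250,170),(180,190),(335,190),(210,230),(300,235),(180,240),(330,240),(246,235),(259,235),(250,230),(255,310),(225,60)]: print(u,v,C[v,u])
i=cv2.imread("pics/wrist4.png")[160:330,150:360]; cv2.imwrite("pics/w4z.png",cv2.resize(i,None,fx=3.5,fy=3.5,interpolation=cv2.INTER_CUBIC))
```

```text
[255.3314 214.9221] [255.3306 231.4879]
250 60 [ 0.5286 -0.2553  0.1393]
253 120 [ 0.5548 -0.2541  0.1327]
250 170 [ 0.5795 -0.2556  0.1248]
180 190 [ 0.5905 -0.292   0.1222]
335 190 [ 0.5903 -0.2119  0.1229]
210 230 [ 0.6123 -0.2771  0.1232]
300 235 [ 0.6161 -0.2288  0.1215]
180 240 [ 0.623  -0.2967  0.1145]
330 240 [ 0.6229 -0.2097  0.1145]
246 235 [ 0.6073 -0.2574  0.1397]
259 235 [ 0.6069 -0.2513  0.1405]
250 230 [ 0.607  -0.2556  0.1346]
255 310 [ 0.6852 -0.2532  0.1004]
225 60 [ 0.5085 -0.2789  0.0089]
```

View pics/w4z.png

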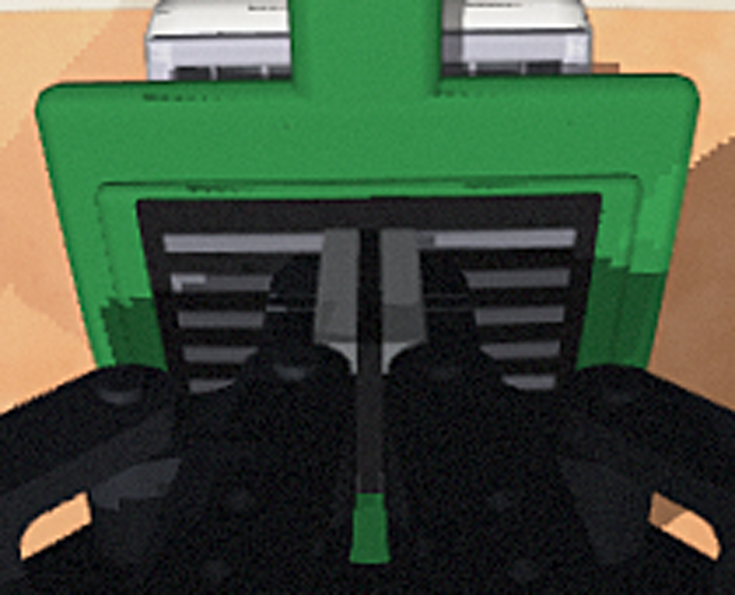

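Run:
```python
from h import *
np.set_printoptions(precision=4,suppress=True)
z=np.load("pics/wrist2.npz");K,T=z["K"],z["T"];C=fcloud(z)
for dz in (0,.01,.02,.03,.04): print(dz,proj(K,T,[.5196,-.4,.1635+dz],True),proj(K,T,[.5306,-.4,.1635+dz],True))
for v in range(216,260,4): print(v,C[v,250],C[v,260])
i=cv2.imread("pics/wrist2.png")[200:330,150:360]; cv2.imwrite("pics/w2f.png",cv2.resize(i,None,fx=3.5,fy=3.5,interpolation=cv2.INTER_CUBIC))
```

```text
0 [255.3798 198.824 ] [255.3477 214.6538]
0.01 [255.3634 203.9375] [255.3298 220.4562]
0.02 [255.3451 209.6068] [255.3099 226.8618]
0.03 [255.3247 215.9229] [255.2878 233.9627]
0.04 [255.3017 222.9966] [255.2631 241.8691]
216 [ 0.5965 -0.4067  0.    ] [ 0.5969 -0.3942 -0.0011]
220 [ 0.6021 -0.4068 -0.0004] [ 0.6022 -0.3942 -0.0008]
224 [ 0.6076 -0.4068 -0.0005] [ 0.6075 -0.3942 -0.0004]
228 [ 0.5188 -0.4026  0.2118] [ 0.5188 -0.3977  0.2117]
232 [ 0.5183 -0.4025  0.2175] [ 0.5186 -0.3977  0.217 ]
236 [ 0.5191 -0.4025  0.2204] [ 0.5188 -0.3978  0.2209]
240 [ 0.5185 -0.4024  0.2258] [ 0.5191 -0.3978  0.2246]
244 [ 0.5187 -0.4023  0.2294] [ 0.5183 -0.3979  0.2302]
248 [ 0.5188 -0.4022  0.2329] [ 0.5192 -0.3979  0.2322]
252 [ 0.5184 -0.4022  0.2373] [ 0.5184 -0.398   0.2372]
256 [ 0.5186 -0.4021  0.2402] [ 0.5191 -0.398   0.2394]
```

View pics/w2f.png

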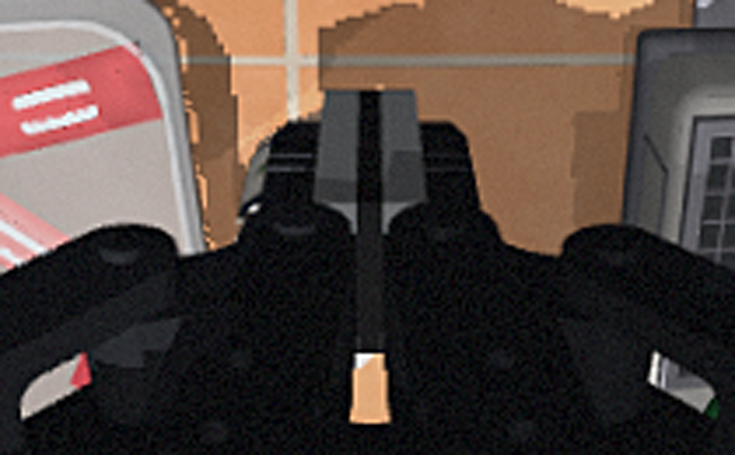

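Emit:
send_rows(
  motion=[0,0,0.6,0,0,0,0,1.2,0,0,0,0,1.8,0,0,0,0,2.3,0,0,0,0,2.8,0,0,0,0,3.2,0,0,0,0,3.5,0,0,0,0,3.5,0,0],
)

```text
clock: 6.52
tcp_pos: [0.6193, -0.253, 0.0489]
ee_rot: [0.0, -0.0, 1.0, 0.0]
wrist_force: [1.3, 0.5, 0.1]
gripper_width: -0.003
```

```bash
python3 snap.py 5 wrist
python3 - <<'E'
from h import *
np.set_printoptions(precision=4,suppress=True)
z=np.load("pics/wrist5.npz");K,T=z["K"],z["T"];C=fcloud(z)
for u,v in [(250,40),(250,60),(253,120),(250,170),(180,190),(335,190),(210,230),(300,235),(180,240),(330,240)]: print(u,v,C[v,u])
E
```

```text
6.575 [ 0.6194318  -0.25289344  0.04903515] [ 1.20223204  0.03304476 -0.51370006] 0.004540520533516454 [-0.1   0.69  0.58  1.71 -0.47  0.88  2.25]
250 40 [ 0.5166 -0.2556  0.0886]
250 60 [ 0.5264 -0.2556  0.0874]
253 120 [ 0.5559 -0.2542  0.0853]
250 170 [ 0.5815 -0.2558  0.0837]
180 190 [ 0.592  -0.293   0.0842]
335 190 [ 0.5918 -0.2109  0.085 ]
210 230 [ 0.6123 -0.2769  0.0899]
300 235 [ 0.6159 -0.2291  0.0884]
180 240 [ 0.6216 -0.2956  0.084 ]
330 240 [ 0.6219 -0.2107  0.0833]
```

View pics/wrist5.png

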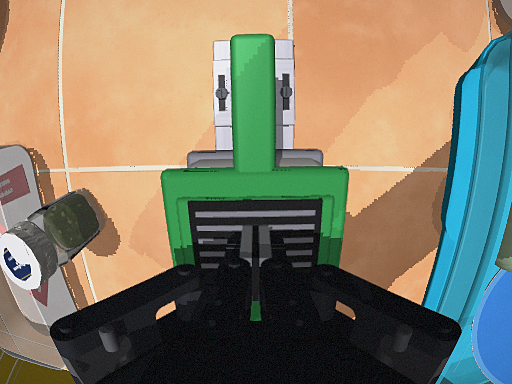

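Emit:
send_rows(
  motion=[0,0,0.2,0,0,0,0,0.4,0,0,0,0,0.5,0,0,0,0,0.6,0,0],
)

```text
clock: 7.08
tcp_pos: [0.619, -0.253, 0.0432]
ee_rot: [-0.0, -0.0, 1.0, 0.0]
wrist_force: [-2.5, 0.9, 2.5]
gripper_width: 0.001
```

Emit:
send_rows(
  motion=[0,0,0.1,0,0,0,0,0.2,0,0],
)

```text
clock: 7.32
tcp_pos: [0.619, -0.2531, 0.0412]
ee_rot: [-0.0, -0.0, 1.0, 0.0]
wrist_force: [-1.9, 1.0, 3.3]
gripper_width: 0.003
```

Emit:
send_rows(
  motion=[0,0,0.1,0,0,0,0,0.2,0,0],
)

```text
clock: 7.58
tcp_pos: [0.6191, -0.2532, 0.0403]
ee_rot: [0.0, -0.0, 1.0, 0.0]
wrist_force: [-6.1, 4.4, 15.5]
gripper_width: 0.002
```

Emit:
send_rows(
  motion=[0,0,0,0,0,0,0,0.05,0,0,0,0,0.05,0,0],
)

```text
clock: 7.95
tcp_pos: [0.6191, -0.2532, 0.0403]
ee_rot: [0.0, 0.0, 1.0, 0.0]
wrist_force: [-5.7, 3.4, 13.2]
gripper_width: -0.003
```

```bash
python3 snap.py 6 side
python3 - <<'E'
from h import *
i=cv2.imread("pics/side6.png")[100:220,200:350]; cv2.imwrite("pics/s6z.png",cv2.resize(i,None,fx=4,fy=4,interpolation=cv2.INTER_CUBIC))
E
```

```text
8.0 [ 0.61910752 -0.2532158   0.04028331] [-5.27676581  4.49206148 13.73967353] -0.0004303054197967807 [-0.1   0.7   0.58  1.72 -0.48  0.87  2.26]
```

View pics/s6z.png

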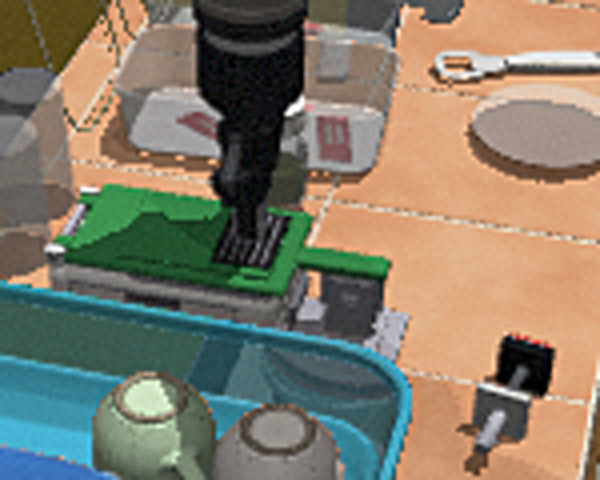

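Emit:
send_rows(
  motion=[0,0,-3,0,0,1,0,-8,0,0,6,0.5,-10,0.03,2,12,1,-10,0.07,4.5,18,1.6,-9,0.11,4.5,21.4,2,-7,0.157,4.5,21.4,2,-6,0.157,4.5,21.4,2,-6,0.157,4.5],
)

```text
clock: 9.0
tcp_pos: [0.406, -0.2334, 0.0986]
ee_rot: [0.0, 0.078, 0.997, -0.0]
wrist_force: [0.5, -0.5, 0.6]
gripper_width: 0.53
```

```bash
python3 snap.py 7 wrist
```

```text
9.05 [ 0.40667753 -0.2336796   0.09905157] [ 0.21469873 -0.29687152  0.44285738] 0.5279316955469264 [-0.24  0.33  0.76  2.16 -0.32  0.76  2.14]
```

View pics/wrist7.png

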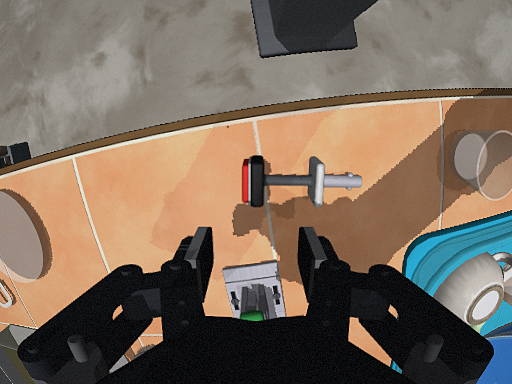

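Run:
```python
from h import *
i=cv2.imread("pics/wrist7.png")[140:225,230:375]; cv2.imwrite("pics/w7z.png",cv2.resize(i,None,fx=5,fy=5,interpolation=cv2.INTER_CUBIC))
```

```text
(no output)
```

View pics/w7z.png

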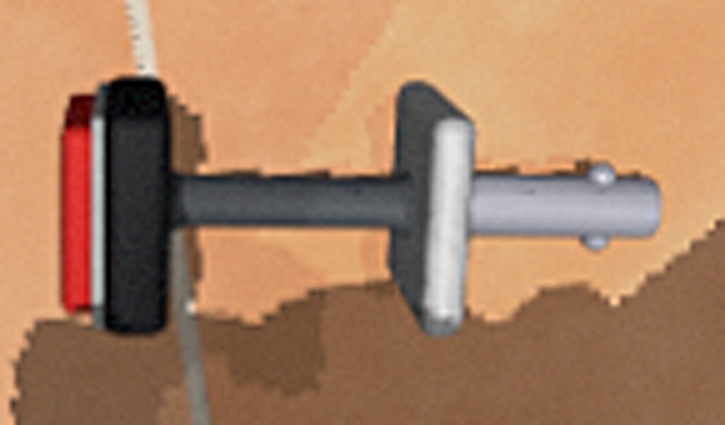

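Run:
```python
from h import *
np.set_printoptions(precision=4,suppress=True)
z=np.load("pics/wrist7.npz");K,T=z["K"],z["T"];C=fcloud(z)
tcp=np.array([.40668,-.23368,.09905]);A=rot([0,.078,.997,0])
def cz(a,b): return (a+.5)/5-.5+230,(b+.5)/5-.5+140
for nm,a,b,h in [("flangeTopBackFar",105,332,.04),("flFrontFar",165,332,.04),("flFrontNear",166,80,.04),("flBackNear",106,82,.04),
  ("btn back far",64,308,.037),("neckL",180,200,.022),("neckR",400,200,.022),("shank tip",660,208,.022),("collar F top far",455,330,.04),("collar F near",470,125,.04)]:
    p=onz(K,T,*cz(a,b),h,True); u,v=cz(a,b); print(nm,p,100*(A.T@(p-tcp)),C[int(v),int(u)])
```

```text
flangeTopBackFar [ 0.4202 -0.2399  0.04  ] [-1.4366 -0.4038  5.905 ] [ 0.4341 -0.2434  0.0002]
flFrontFar [ 0.4218 -0.2297  0.04  ] [-1.4361  0.6319  5.905 ] [ 0.4218 -0.2302  0.04  ]
flFrontNear [ 0.3784 -0.223   0.04  ] [2.9612 0.6182 5.905 ] [ 0.3849 -0.2237 -0.0006]
flBackNear [ 0.3772 -0.2328  0.04  ] [ 2.9268 -0.3707  5.905 ] [ 0.3831 -0.2351  0.0048]
btn back far [ 0.4158 -0.2465  0.037 ] [-1.1018 -1.1203  6.205 ] [ 0.4278 -0.2505 -0.0005]
neckL [ 0.4037 -0.2238  0.022 ] [0.4495 0.9296 7.705 ] [ 0.4021 -0.2242  0.0255]
neckR [ 0.4098 -0.184   0.022 ] [0.4605 4.9546 7.705 ] [ 0.408  -0.1851  0.0261]
shank tip [ 0.419 -0.134  0.022] [ 0.3343 10.0335  7.705 ] [ 0.4177 -0.1357  0.0252]
collar F top far [ 0.4296 -0.1793  0.04  ] [-1.4218  5.727   5.905 ] [ 0.4287 -0.1799  0.0408]
collar F near [ 0.3935 -0.1733  0.04  ] [2.2407 5.7645 5.905 ] [ 0.3931 -0.1736  0.0393]
```

Emit:
send_rows(
  motion=[0.5,-0.25,0,0,2.8,0.5,-0.25,3,0,2.8,0.5,-0.25,6,0,2.8,0.5,-0.25,8,0,2.8,0.5,-0.25,9.2,0,2.8,0.5,-0.25,10,0,2.8,0.5,-0.25,10.5,0,2.8,0.5,-0.25,10.5,0,2.8],
)

```text
clock: 10.05
tcp_pos: [0.4, -0.235, -0.0061]
ee_rot: [0.0, 0.078, 0.997, -0.0]
wrist_force: [-0.8, -0.5, 0.7]
gripper_width: 0.325
```

```bash
python3 snap.py 8 wrist side;  python3 - <<'E'
from h import *
i=cv2.imread("pics/wrist8.png")[150:320,180:330]; cv2.imwrite("pics/w8z.png",cv2.resize(i,None,fx=3.5,fy=3.5,interpolation=cv2.INTER_CUBIC))
i=cv2.imread("pics/side8.png")[140:240,280:380]; cv2.imwrite("pics/s8z.png",cv2.resize(i,None,fx=5,fy=5,interpolation=cv2.INTER_CUBIC))
E
```

```text
10.15 [ 0.40015031 -0.23507324 -0.00583772] [-0.35398549 -0.00090616  0.44265039] 0.32786461079806783 [-0.06  0.51  0.57  2.23 -0.54  0.54  2.34]
```

View pics/w8z.png

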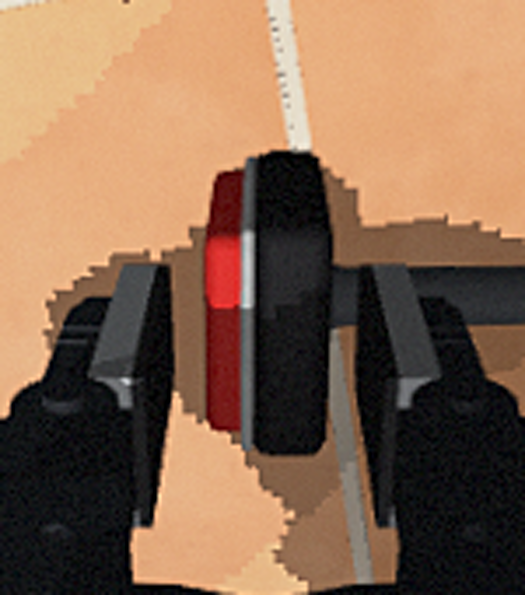

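View pics/s8z.png

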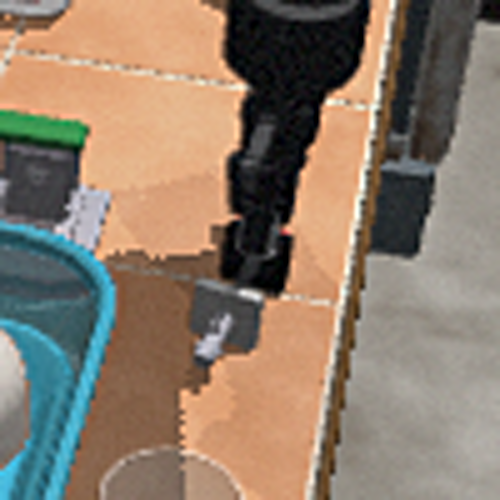

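Run:
```python
from h import *
np.set_printoptions(precision=4,suppress=True)
z=np.load("pics/wrist8.npz");K,T=z["K"],z["T"];C=fcloud(z)
tcp=np.array([.40015,-.23507,-.00584]);A=rot([0,.078,.997,0])
for dz in (.036,.04,.044,.048): print(dz,proj(K,T,tcp+A@[.011,.0139,-dz],True),proj(K,T,tcp+A@[.011,.0139+.007,-dz],True))
f=lambda a,b:(a/3.5+180,b/3.5+150)
for a,b in [(385,290),(395,330),(125,300),(290,220),(225,280),(330+20,295)]:
    u,v=f(a,b); p=C[int(v),int(u)]; print(a,b,p,100*(A.T@(p-tcp)))
for nm,a,b,h in [("neck near",345,267,.02),("neck far",345,325,.02)]:
    p=onz(K,T,*f(a,b),h,True); print(nm,p,100*(A.T@(p-tcp)))
```

```text
0.036 [281.4518 220.0007] [294.4231 219.8958]
0.04 [282.0788 222.9023] [295.356  222.7829]
0.044 [282.7347 225.9444] [296.3314 225.8085]
0.048 [283.4214 229.1364] [297.3522 228.9822]
385 290 [ 0.3909 -0.2169  0.0477] [ 1.1933  1.6556 -5.3536]
395 330 [ 0.3918 -0.2172  0.0586] [ 1.0988  1.6328 -6.4422]
125 300 [ 0.3855 -0.252   0.0509] [ 1.1826 -1.9017 -5.6757]
290 220 [ 0.3824 -0.229   0.0377] [ 1.8467  0.3283 -4.3511]
225 280 [ 0.3904 -0.2394  0.0386] [ 0.8986 -0.5832 -4.4441]
350 295 [ 0.4019 -0.2214  0.0251] [ 0.0387  1.3824 -3.0969]
neck near [ 0.3993 -0.2215  0.02  ] [ 0.2914  1.3316 -2.584 ]
neck far [ 0.41   -0.2228  0.02  ] [-0.7795  1.3629 -2.584 ]
```

Emit:
send_rows(
  motion=[-0.2,-0.05,0.4,0,2.8,-0.2,-0.05,0.8,0,2.8,-0.2,-0.05,0.8,0,2.8],
)

```text
clock: 10.52
tcp_pos: [0.4014, -0.2356, -0.0145]
ee_rot: [-0.0, 0.078, 0.997, 0.0]
wrist_force: [-0.2, -0.0, -0.1]
gripper_width: 0.325
```

```bash
python3 snap.py 9 wrist;  python3 - <<'E'
from h import *
i=cv2.imread("pics/wrist9.png")[150:320,180:330]; cv2.imwrite("pics/w9z.png",cv2.resize(i,None,fx=3.5,fy=3.5,interpolation=cv2.INTER_CUBIC))
E
```

```text
10.575 [ 0.40151633 -0.23569334 -0.0143855 ] [ 0.15474116  0.37656263 -0.16969028] 0.3273405048820777 [-0.04  0.53  0.55  2.22 -0.56  0.52  2.35]
```

View pics/w9z.png

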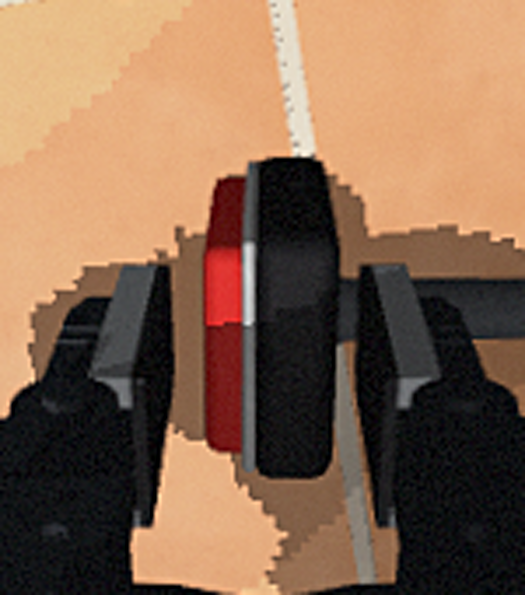

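Emit:
send_rows(
  motion=[0,0.08,0,0,2.4,0,0.08,0,0,2.0,0,0.08,0,0,1.2,0,0.08,0,0,0.8,0,0.08,0,0,0.8,0,0.08,0,0,0.8],
  newtons=40,
)

```text
clock: 11.32
tcp_pos: [0.402, -0.2345, -0.0139]
ee_rot: [0.0, 0.078, 0.997, 0.0]
wrist_force: [-1.1, 2.5, 5.1]
gripper_width: 0.152
```

```bash
python3 snap.py 10 wrist;  python3 - <<'E'
from h import *
i=cv2.imread("pics/wrist10.png")[150:320,180:380]; cv2.imwrite("pics/w10z.png",cv2.resize(i,None,fx=3.5,fy=3.5,interpolation=cv2.INTER_CUBIC))
E
```

```text
11.375 [ 0.4020113  -0.23445993 -0.01395783] [-1.11852572  2.30019327  6.02237165] 0.1563121033616461 [-0.05  0.53  0.55  2.22 -0.56  0.52  2.35]
```

View pics/w10z.png

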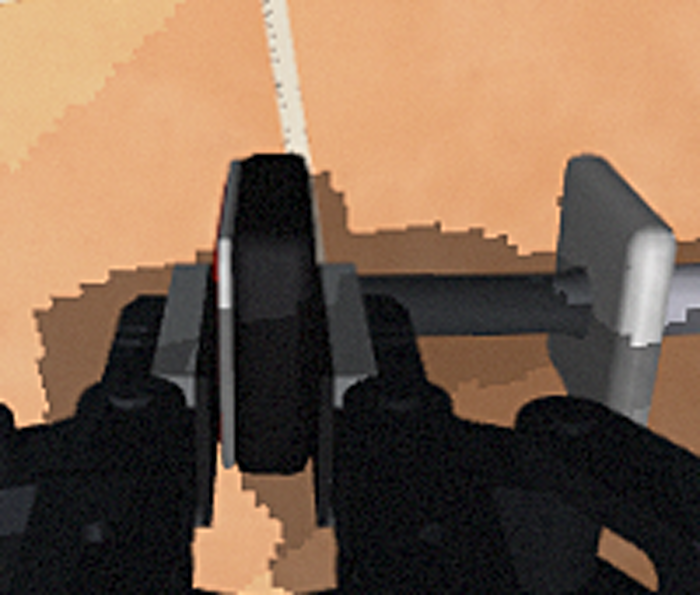

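Emit:
send_rows(
  motion=[0,0,-1,0,0.8,0,0,-3,0,0.8,0,0,-6,-0.06,0.8,0,0,-9,-0.12,0.8,0,0,-11,-0.177,0.8,0,0,-11,-0.177,0.8],
)

```text
clock: 12.12
tcp_pos: [0.4028, -0.2354, 0.0971]
ee_rot: [0.002, -0.01, 1.0, -0.0]
wrist_force: [-0.0, 1.1, -1.3]
gripper_width: 0.156
```

```bash
python3 snap.py 11 wrist side;  python3 - <<'E'
from h import *
from station import r
print(rot(r.observe()["ee_rot"]).round(4))
i=cv2.imread("pics/wrist11.png")[150:320,180:400]; cv2.imwrite("pics/w11z.png",cv2.resize(i,None,fx=3.5,fy=3.5,interpolation=cv2.INTER_CUBIC))
i=cv2.imread("pics/side11.png")[100:240,260:400]; cv2.imwrite("pics/s11z.png",cv2.resize(i,None,fx=4,fy=4,interpolation=cv2.INTER_CUBIC))
E
```

```text
12.225 [ 0.40155854 -0.23464349  0.09547457] [-0.87182344  0.13908618 -1.40824421] 0.14881105250246132 [-0.2   0.32  0.71  2.17 -0.31  0.75  2.3 ]
[[-9.998e-01 -1.920e-02 -1.000e-04]
 [-1.920e-02  9.998e-01  3.000e-04]
 [ 1.000e-04  3.000e-04 -1.000e+00]]
```

View pics/w11z.png

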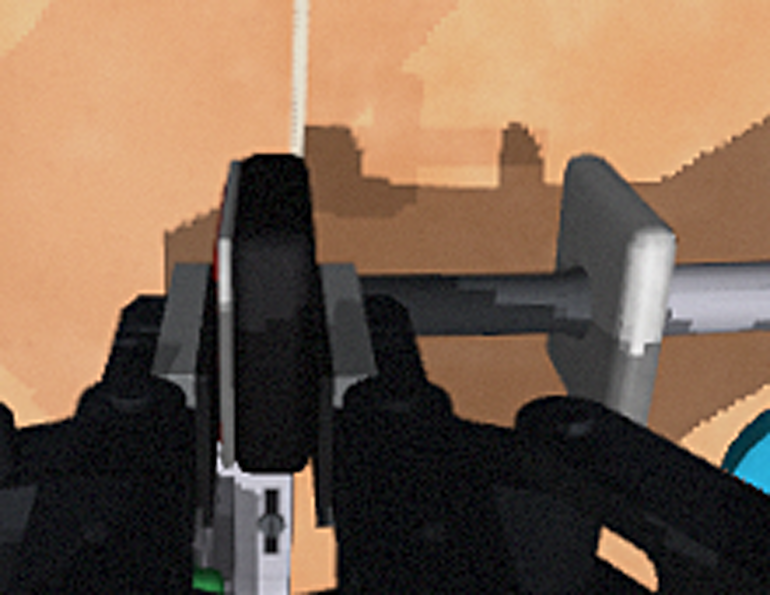

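View pics/s11z.png

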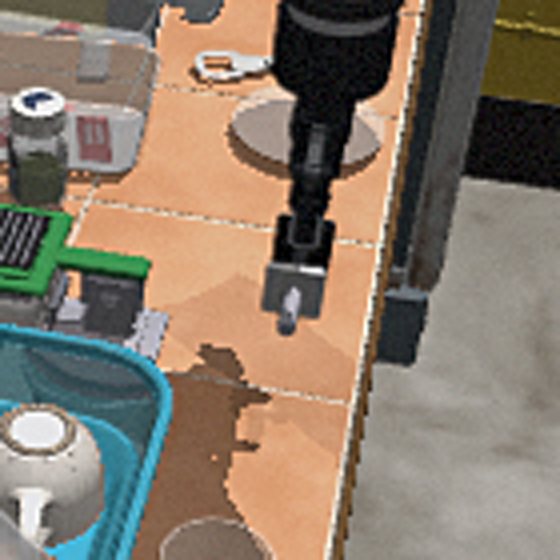

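Run:
```python
from h import *
i=cv2.imread("pics/wrist11.png")[200:270,330:460]; cv2.imwrite("pics/w11n.png",cv2.resize(i,None,fx=6,fy=6,interpolation=cv2.INTER_CUBIC))
```

```text
(no output)
```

View pics/w11n.png

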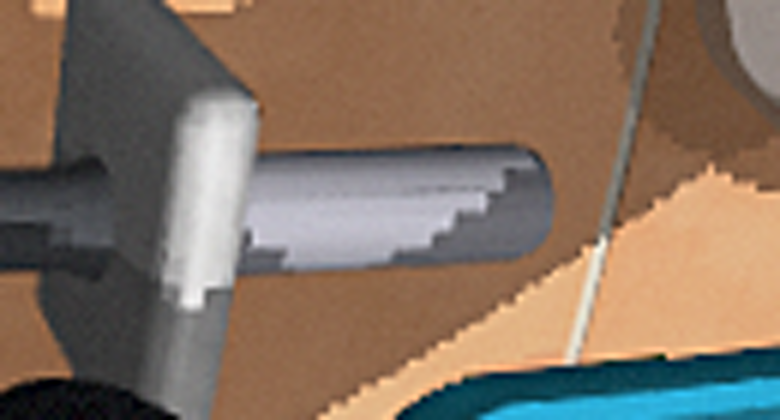

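Run:
```python
from h import *
np.set_printoptions(precision=4,suppress=True)
z=np.load("pics/wrist11.npz");K,T=z["K"],z["T"];C=fcloud(z)
tcp=np.array([.40165,-.2347,.0956]);A=rot([0,-.0096,1,0])
from station import r
tp=T[:3,3]-A@np.array([.0711,-.0002,-.1832]); print("tcp from cam",tp)
tcp=tp
f=lambda a,b:((a+.5)/6-.5+330,(b+.5)/6-.5+200)
for nm,a,b in [("s1",300,212.5),("s2",500,203),("tip",552,200),("neck",30,220)]:
    u,v=f(a,b); p=onz(K,T,u,v,tcp[2]+.0339,True); print(nm,p,100*(A.T@(p-tcp)),'depth', 100*(A.T@(C[int(v),int(u)]-tcp)))
```

```text
tcp from cam [ 0.4022 -0.2351  0.0969]
s1 [ 0.4022 -0.162   0.1308] [-0.1426  7.3054 -3.39  ] depth [ 0.1956  6.9283 -4.0828]
s2 [ 0.4019 -0.1386  0.1308] [-0.1553  9.6482 -3.39  ] depth [ 0.2259  9.1101 -4.1103]
tip [ 0.4018 -0.132   0.1308] [-0.1578 10.3059 -3.39  ] depth [ 0.2096  9.8157 -4.0149]
neck [ 0.4025 -0.1903  0.1308] [-0.1151  4.48   -3.39  ] depth [ 0.1946  4.2622 -3.9964]
```

Emit:
send_rows(
  motion=[-2,-4,-1,0,0.8,-5,-9,-1,0,0.8,-9,-14,-1,0,0.8,-12.5,-16,0,0,0.8,-13.4,-16,3,0,0.8,-13.4,-16,6,0,0.8,-13.4,-16,8.45,0,0.8,-13.4,-16,8.45,0,0.8],
)

```text
clock: 13.22
tcp_pos: [0.5366, -0.3906, 0.0076]
ee_rot: [-0.003, -0.01, 1.0, 0.002]
wrist_force: [-0.4, 0.2, -0.8]
gripper_width: 0.153
```

```bash
python3 snap.py 12 wrist side;  python3 - <<'E'
from h import *
i=cv2.imread("pics/wrist12.png")[160:280,300:460]; cv2.imwrite("pics/w12z.png",cv2.resize(i,None,fx=5,fy=5,interpolation=cv2.INTER_CUBIC))
i=cv2.imread("pics/side12.png")[100:220,230:370]; cv2.imwrite("pics/s12z.png",cv2.resize(i,None,fx=4,fy=4,interpolation=cv2.INTER_CUBIC))
E
```

```text
13.325 [ 0.53857501 -0.39234007  0.01084101] [-0.40116978  0.68822891 -1.4375272 ] 0.1482545001678277 [ 0.15  0.74  0.57  1.73 -0.52  0.83  2.55]
```

View pics/w12z.png

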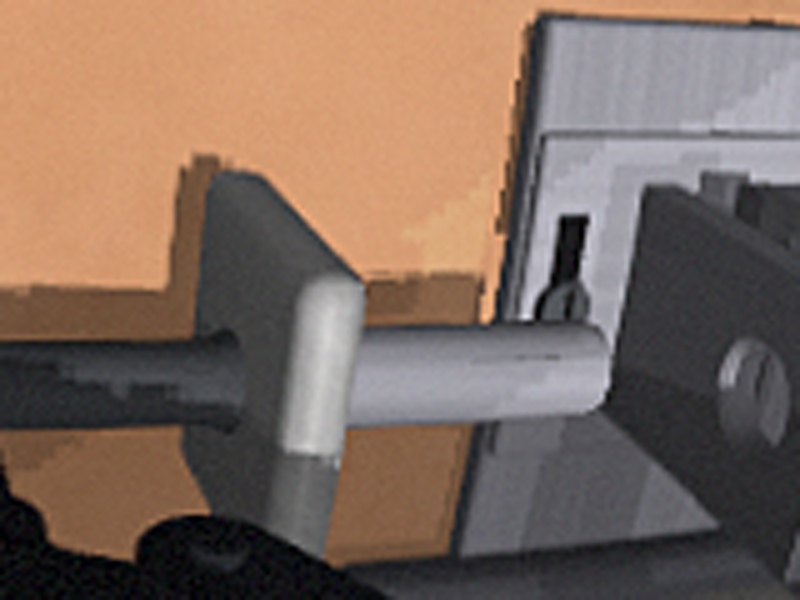

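View pics/s12z.png

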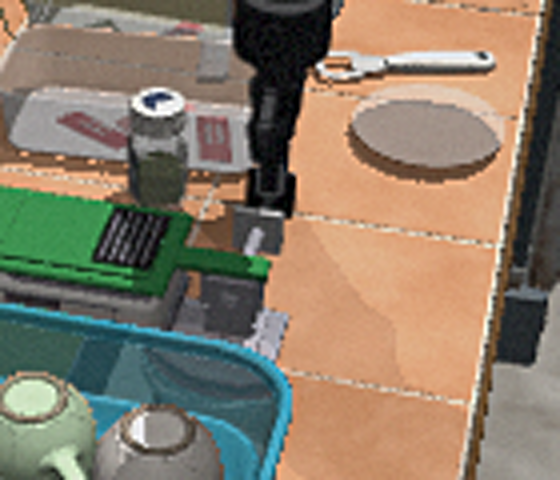

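```bash
cat > hole.py <<'E'
from h import *
import sys
np.set_printoptions(precision=4,suppress=True)
def ana(tag,off,sc,hole,pts,ax=.0339,face=-.2655):
    z=np.load(f"pics/wrist{tag}.npz");K,T=z["K"],z["T"];C=fcloud(z)
    A=T[:3,:3]@np.array([[0,-.96,-.278],[1,0,0],[0,-.278,.96]]).T
    tcp=T[:3,3]-A@np.array([.0711,-.0002,-.1832]); print("tcp",tcp, "ydir",A[:,1])
    f=lambda a,b:((a+.5)/sc-.5+off[0],(b+.5)/sc-.5+off[1])
    o,d=ray(K,T,*f(*hole),True)
    print("hole@z.046",o+d*(.046-o[2])/d[2],"@y",o+d*(face-o[1])/d[1])
    for a,b in pts:
        u,v=f(a,b);p=onz(K,T,u,v,tcp[2]+ax,True); q=C[int(round(v)),int(round(u))]; print(p,100*(A.T@(p-tcp)),"depth",q)
    return C
if __name__=="__main__":
    C=ana(12,(300,160),5,(756,394),[(400,376),(560,369),(607,367)])
    for a,b in [(680,300),(700,420),(690,230),(760,300)]: print("face",C[int(160+b/5),int(300+a/5)])
E
python3 hole.py
```

```text
tcp [ 0.5365 -0.3905  0.0077] ydir [-0.0193  0.9998  0.0025]
hole@z.046 [ 0.5388 -0.2652  0.046 ] @y [ 0.5387 -0.2655  0.0463]
[ 0.5361 -0.3174  0.0416] [-0.0844  7.3214 -3.3701] depth [ 0.5331 -0.3205  0.0483]
[ 0.536  -0.2949  0.0416] [-0.1092  9.571  -3.3645] depth [ 0.5324 -0.2994  0.0488]
[ 0.536  -0.2877  0.0416] [-0.1233 10.2859 -3.3627] depth [ 0.5331 -0.2921  0.0478]
face [ 0.5334 -0.2668  0.027 ]
face [ 0.5461 -0.2674  0.0387]
face [ 0.5236 -0.2668  0.026 ]
face [ 0.5268 -0.2664  0.044 ]
```

Emit:
send_rows(
  motion=[0,0,0,0,0.8,0,0,0,0,0.8,0,0,0,0,0.8],
)

```text
clock: 13.7
tcp_pos: [0.5394, -0.3923, 0.0119]
ee_rot: [0.0, -0.01, 1.0, -0.0]
wrist_force: [-0.6, 0.2, -1.1]
gripper_width: 0.153
```

```bash
python3 snap.py 13 wrist;  python3 - <<'E'
from h import *
from station import r
print(rot(r.observe()["ee_rot"]).round(4))
i=cv2.imread("pics/wrist13.png")[160:280,300:460]; cv2.imwrite("pics/w13z.png",cv2.resize(i,None,fx=5,fy=5,interpolation=cv2.INTER_CUBIC))
E
```

```text
13.75 [ 0.53933034 -0.39227084  0.01177595] [-0.87608656 -0.67640188 -1.33812506] 0.15489611285954377 [ 0.15  0.74  0.57  1.73 -0.52  0.82  2.55]
[[-9.998e-01 -2.020e-02  8.000e-04]
 [-2.020e-02  9.998e-01 -2.000e-04]
 [-8.000e-04 -2.000e-04 -1.000e+00]]
```

View pics/w13z.png

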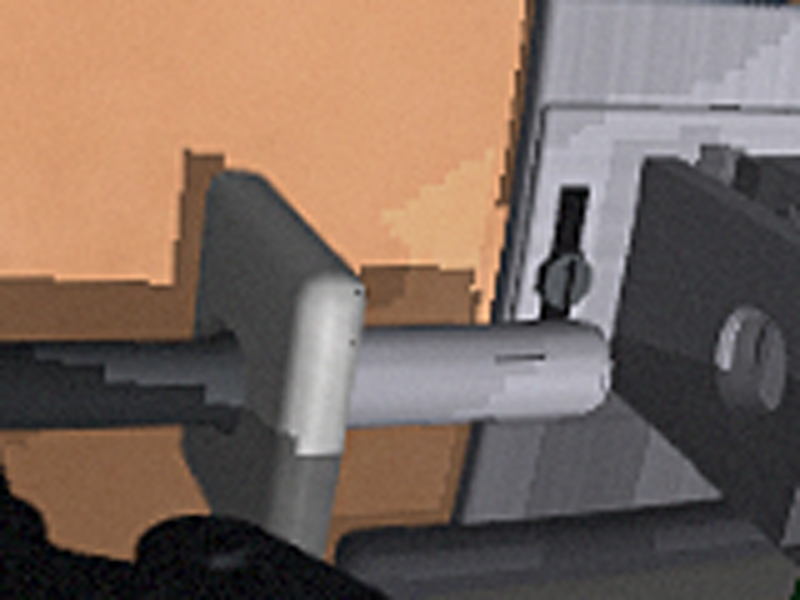

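Emit:
send_rows(
  motion=[0,0.6,0,0,0.8,0,1.2,0,0,0.8,0,1.8,0,0,0.8,0,2.1,0,0,0.8,0,2.1,0,0,0.8],
)

```text
clock: 14.38
tcp_pos: [0.5387, -0.3708, 0.0113]
ee_rot: [-0.0, -0.01, 1.0, 0.0]
wrist_force: [0.0, 0.4, -1.7]
gripper_width: 0.154
```

```bash
python3 snap.py 14 wrist;  python3 - <<'E'
from h import *
i=cv2.imread("pics/wrist14.png")[160:280,300:460]; cv2.imwrite("pics/w14z.png",cv2.resize(i,None,fx=5,fy=5,interpolation=cv2.INTER_CUBIC))
E
```

```text
14.425 [ 0.53865308 -0.3711917   0.01133978] [-0.44595141 -0.13091106 -1.93018026] 0.15512485589608965 [ 0.11  0.72  0.57  1.77 -0.52  0.81  2.53]
```

View pics/w14z.png

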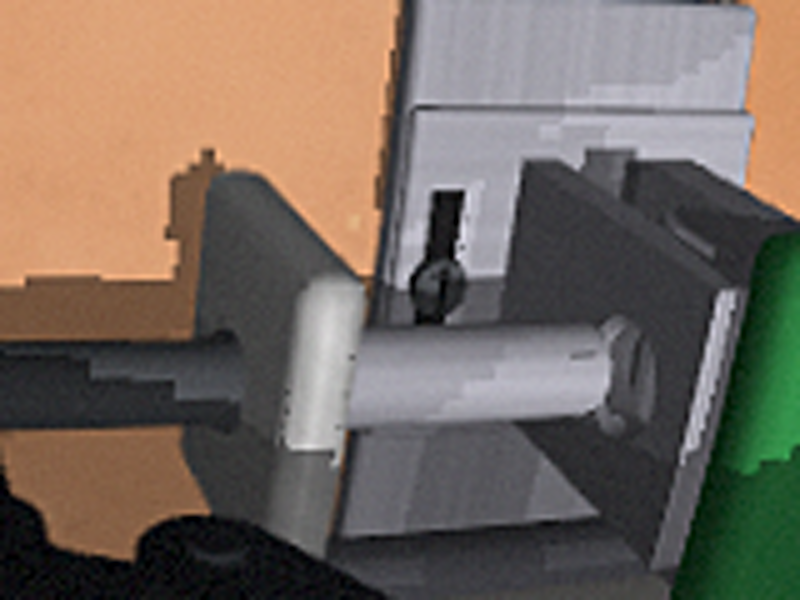

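Run:
```python
from hole import ana
ana(14,(300,160),5,(628,377),[(400,376),(560,370),(605,367)],ax=.0345)
from h import *
i=cv2.imread("pics/wrist14.png")[215:255,400:445]; cv2.imwrite("pics/w14y.png",cv2.resize(i,None,fx=13,fy=13,interpolation=cv2.INTER_CUBIC))
```

```text
tcp [ 0.5387 -0.3708  0.0114] ydir [-0.0208  0.9998 -0.0008]
hole@z.046 [ 0.5388 -0.265   0.046 ] @y [ 0.5384 -0.2655  0.0467]
[ 0.5376 -0.2979  0.0459] [-0.0439  7.28   -3.4541] depth [ 0.5351 -0.3005  0.0515]
[ 0.5375 -0.2756  0.0459] [-0.0786  9.5152 -3.456 ] depth [ 0.535  -0.2791  0.0518]
[ 0.5373 -0.2688  0.0459] [-0.0761 10.1901 -3.4566] depth [ 0.5351 -0.2719  0.0507]
```

View pics/w14y.png

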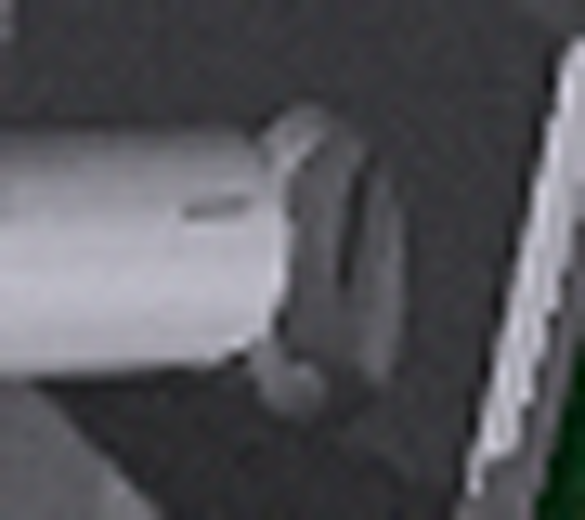

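Emit:
send_rows(
  motion=[-0.09,0.2,0,0,0.8,-0.09,0.4,0,0,0.8,-0.09,0.6,0,0,0.8,-0.09,0.8,0,0,0.8,-0.09,0.8,0,0,0.8],
)

```text
clock: 15.05
tcp_pos: [0.5395, -0.3629, 0.0113]
ee_rot: [0.0, -0.01, 1.0, 0.0]
wrist_force: [0.0, 0.0, -1.0]
gripper_width: 0.153
```

Emit:
send_rows(
  motion=[0,0.2,0,0,0.8,0,0.4,0,0,0.8,0,0.6,0,0,0.8,0,0.6,0,0,0.8],
)

```text
clock: 15.55
tcp_pos: [0.5393, -0.3568, 0.0113]
ee_rot: [-0.0, -0.01, 1.0, 0.0]
wrist_force: [1.0, 1.1, -2.2]
gripper_width: 0.152
```

Emit:
send_rows(
  motion=[0,0.2,0,0,0.8,0,0.4,0,0,0.8,0,0.6,0,0,0.8,0,0.8,0,0,0.8,0,0.8,0,0,0.8],
)

```text
clock: 16.18
tcp_pos: [0.5391, -0.3488, 0.0112]
ee_rot: [-0.0, -0.01, 1.0, 0.0]
wrist_force: [0.7, -0.3, -0.5]
gripper_width: 0.151
```

```bash
python3 snap.py 15 wrist;  python3 - <<'E'
from h import *
i=cv2.imread("pics/wrist15.png")[160:280,300:460]; cv2.imwrite("pics/w15z.png",cv2.resize(i,None,fx=5,fy=5,interpolation=cv2.INTER_CUBIC))
E
```

```text
16.225 [ 0.53911996 -0.34880614  0.01122771] [ 0.76215904  0.56989757 -1.3565144 ] 0.15100523934572319 [ 0.08  0.71  0.58  1.8  -0.52  0.79  2.51]
```

View pics/w15z.png

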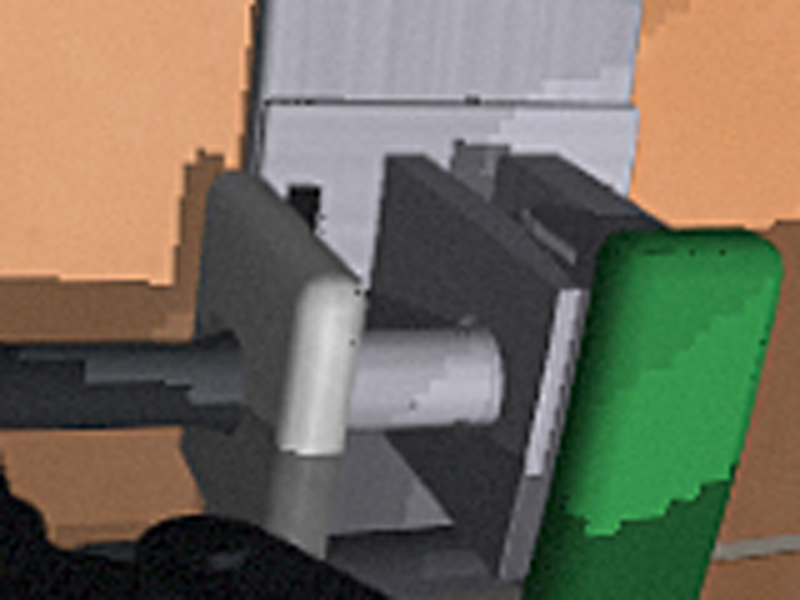

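Emit:
send_rows(
  motion=[0,0.2,0,0,0.8,0,0.4,0,0,0.8,0,0.6,0,0,0.8,0,0.8,0,0,0.8,0,0.8,0,0,0.8],
)

```text
clock: 16.85
tcp_pos: [0.539, -0.3407, 0.0113]
ee_rot: [-0.0, -0.01, 1.0, 0.0]
wrist_force: [0.9, 0.2, -1.4]
gripper_width: 0.156
```

Emit:
send_rows(
  motion=[0,0.2,0,0,0.8,0,0.4,0,0,0.8,0,0.6,0,0,0.8,0,0.8,0,0,0.8,0,0.8,0,0,0.8],
)

```text
clock: 17.48
tcp_pos: [0.5388, -0.3327, 0.0113]
ee_rot: [-0.0, -0.01, 1.0, 0.0]
wrist_force: [0.8, 0.4, -1.6]
gripper_width: 0.157
```

Emit:
send_rows(
  motion=[0,0.1,0,0,0.8,0,0.2,0,0,0.8,0,0.3,0,0,0.8],
)

```text
clock: 17.85
tcp_pos: [0.5387, -0.3303, 0.0113]
ee_rot: [0.0, -0.01, 1.0, -0.0]
wrist_force: [1.1, -0.8, -1.2]
gripper_width: 0.15
```

```bash
python3 snap.py 16 wrist;  python3 - <<'E'
from h import *
i=cv2.imread("pics/wrist16.png")[160:280,280:440]; cv2.imwrite("pics/w16z.png",cv2.resize(i,None,fx=5,fy=5,interpolation=cv2.INTER_CUBIC))
E
```

```text
17.9 [ 0.53876759 -0.33004557  0.01133646] [ 2.20873607 -0.53762524 -0.9003089 ] 0.1533993209901338 [ 0.04  0.69  0.58  1.82 -0.52  0.78  2.48]
```

View pics/w16z.png

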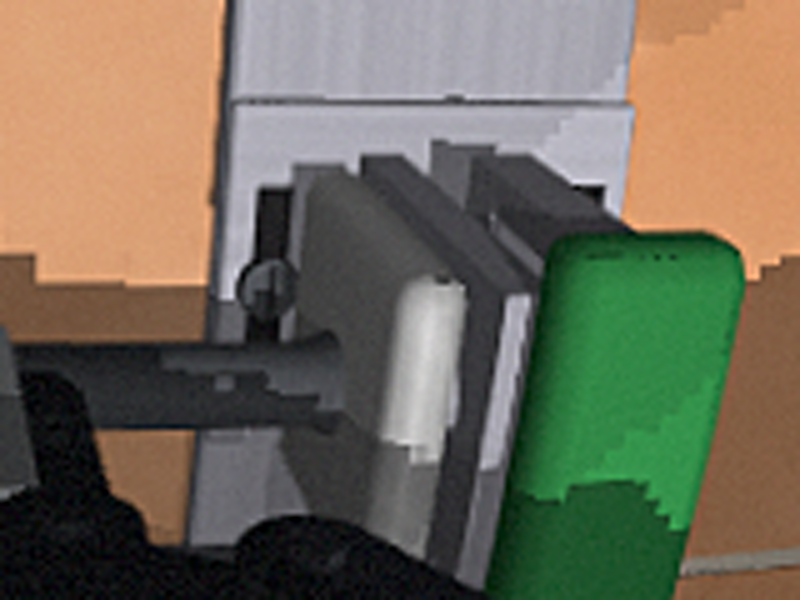

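Emit:
send_rows(
  motion=[0,0.1,0,0,0.8,0,0.2,0,0,0.8,0,0.2,0,0,0.8],
)

```text
clock: 18.27
tcp_pos: [0.5386, -0.328, 0.0113]
ee_rot: [-0.0, -0.01, 1.0, 0.0]
wrist_force: [1.6, -0.2, -2.4]
gripper_width: 0.152
```

Emit:
send_rows(
  motion=[0,0.05,0,0,0.8,0,0.1,0,0,0.8,0,0.1,0,0,0.8],
)

```text
clock: 18.65
tcp_pos: [0.5386, -0.3272, 0.0113]
ee_rot: [0.0, -0.01, 1.0, 0.0]
wrist_force: [2.2, -0.7, -0.6]
gripper_width: 0.153
```

Emit:
send_rows(
  motion=[0,0.05,0,0,0.8,0,0.1,0,0,0.8,0,0.1,0,0,0.8],
)

```text
clock: 19.02
tcp_pos: [0.5386, -0.3261, 0.0113]
ee_rot: [-0.0, -0.01, 1.0, 0.0]
wrist_force: [1.3, -1.5, -1.3]
gripper_width: 0.149
```

Emit:
send_rows(
  motion=[0,0.05,0,0,0.8,0,0.1,0,0,0.8,0,0.1,0,0,0.8],
)

```text
clock: 19.4
tcp_pos: [0.5386, -0.3257, 0.0114]
ee_rot: [0.0, -0.01, 1.0, -0.0]
wrist_force: [2.7, -2.9, -1.0]
gripper_width: 0.153
```

Emit:
send_rows(
  motion=[0,0.05,0,0,0.8,0,0.1,0,0,0.8],
)

```text
clock: 19.65
tcp_pos: [0.5387, -0.3255, 0.0117]
ee_rot: [0.0, -0.01, 1.0, -0.001]
wrist_force: [1.6, -5.7, -0.2]
gripper_width: 0.154
```

```bash
python3 snap.py 17 wrist;  python3 - <<'E'
from h import *
i=cv2.imread("pics/wrist17.png")[160:280,280:440]; cv2.imwrite("pics/w17z.png",cv2.resize(i,None,fx=5,fy=5,interpolation=cv2.INTER_CUBIC))
E
```

```text
19.7 [ 0.53860454 -0.32554999  0.01164515] [ 1.39239681 -4.85921354 -0.63278302] 0.15227896042992348 [ 0.03  0.69  0.58  1.83 -0.52  0.77  2.48]
```

View pics/w17z.png

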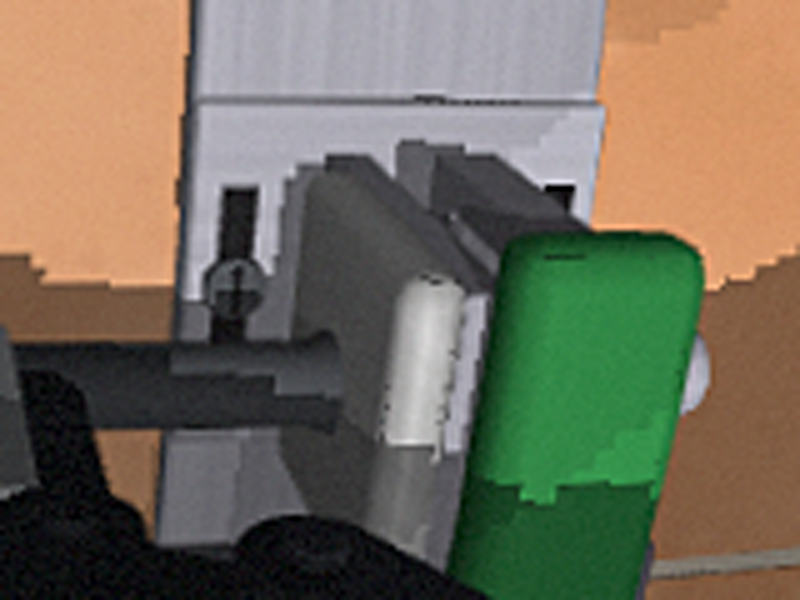

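Emit:
send_rows(
  motion=[0,0,0,0,1.6,0,0,0,0,2.2,0,0,0,0,3,0,0,0,0,3.8,0,0,0,0,3.8,0,0,0,0,3.8],
)

```text
clock: 20.45
tcp_pos: [0.5384, -0.3235, 0.011]
ee_rot: [-0.0, -0.01, 1.0, 0.0]
wrist_force: [-0.5, 0.8, 0.2]
gripper_width: 0.445
```

```bash
python3 snap.py 18 wrist;  python3 - <<'E'
from h import *
i=cv2.imread("pics/wrist18.png")[150:300,180:400]; cv2.imwrite("pics/w18z.png",cv2.resize(i,None,fx=3.6,fy=3.6,interpolation=cv2.INTER_CUBIC))
E
```

```text
20.5 [ 0.53842236 -0.32367786  0.01111325] [ 0.138223   -0.56143069  0.12718695] 0.44438799562917763 [ 0.03  0.69  0.58  1.83 -0.52  0.78  2.48]
```

View pics/w18z.png

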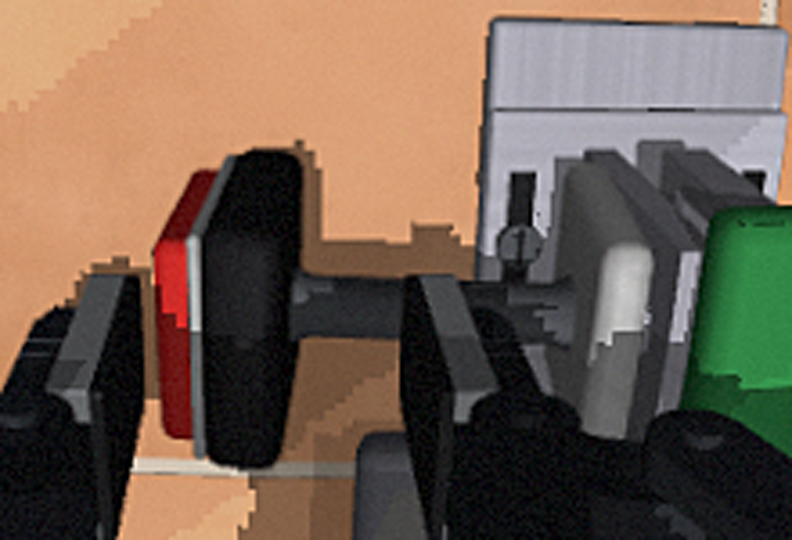

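Emit:
send_rows(
  motion=[0,-0.2,-1,0,3.8,0,-0.2,-3,0,3.8,0,-0.2,-6,0,3.8,0,-1,-10,0,3.8,1.5,-3,-12,0,3.8,3,-5,-12,0,3.8,3,-5,-12,0,3.8,3,-5,-12,0,3.8],
)

```text
clock: 21.5
tcp_pos: [0.5092, -0.3746, 0.1311]
ee_rot: [-0.0, -0.01, 1.0, 0.0]
wrist_force: [0.8, 0.6, 1.0]
gripper_width: 0.447
```

```bash
python3 snap.py 19 wrist side top;  python3 - <<'E'
from h import *
z=np.load("pics/wrist19.npz");K,T=z["K"],z["T"]
u,v=proj(K,T,[.539,-.285,.046],True).astype(int);print(u,v)
i=cv2.imread("pics/wrist19.png"); x0,y0=max(0,u-75),max(0,v-55);print(x0,y0)
i=i[y0:y0+110,x0:x0+150]; cv2.imwrite("pics/w19z.png",cv2.resize(i,None,fx=5,fy=5,interpolation=cv2.INTER_CUBIC))
i=cv2.imread("pics/side19.png")[80:320,230:370]; cv2.imwrite("pics/s19z.png",cv2.resize(i,None,fx=2.5,fy=2.5,interpolation=cv2.INTER_CUBIC))
E
```

```text
21.65 [ 0.50999284 -0.37385214  0.13088441] [-0.20437522  0.01313325 -0.77172517] 0.4454406552294349 [ 0.05  0.55  0.68  1.75 -0.41  0.99  2.48]
344 212
269 157
```

View pics/w19z.png

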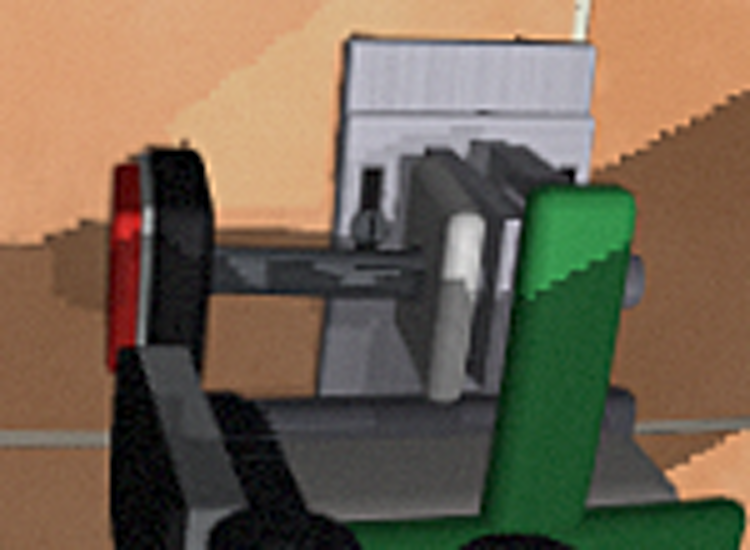

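View pics/s19z.png

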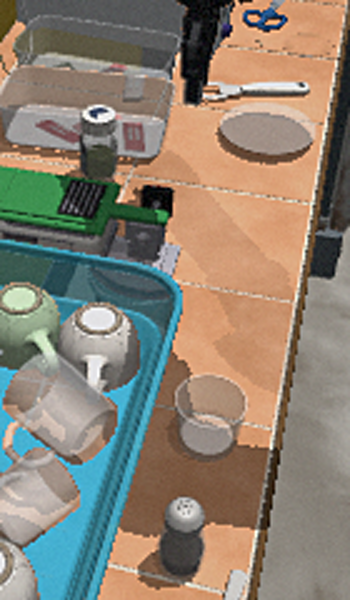

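Run:
```python
from h import *
np.set_printoptions(precision=4,suppress=True)
z=np.load("pics/wrist19.npz");K,T=z["K"],z["T"];C=fcloud(z)
f=lambda a,b:((a+.5)/5-.5+269,(b+.5)/5-.5+157)
for nm,a,b,h in [("collar F near",485,218,.066),("collar F mid",471,300,.066),("collar F far",460,395,.066),("cheek mid",496,310,.062),("cheek far",486,385,.062),("strip R",518,250,.062),("nose",640,282,.046),("flange back",150,250,.064),("btn end",110,260,.061),("flange F",210,250,.064)]:
    u,v=f(a,b); print(nm,onz(K,T,u,v,h,True),C[int(round(v)),int(round(u))])
i=cv2.imread("pics/wrist19.png")[185:245,340:405]; cv2.imwrite("pics/w19y.png",cv2.resize(i,None,fx=10,fy=10,interpolation=cv2.INTER_CUBIC))
```

```text
collar F near [ 0.5195 -0.2725  0.066 ] [ 0.5233 -0.2671  0.054 ]
collar F mid [ 0.5358 -0.273   0.066 ] [ 0.5375 -0.2714  0.0627]
collar F far [ 0.5555 -0.2723  0.066 ] [ 0.5822 -0.2485  0.0107]
cheek mid [ 0.5395 -0.2658  0.062 ] [ 0.5394 -0.2661  0.0633]
cheek far [ 0.5554 -0.2653  0.062 ] [ 0.5558 -0.265   0.062 ]
strip R [ 0.5272 -0.263   0.062 ] [ 0.5274 -0.2634  0.0626]
nose [ 0.5399 -0.2259  0.046 ] [ 0.5368 -0.2301  0.0543]
flange back [ 0.5271 -0.3353  0.064 ] [ 0.53   -0.3337  0.0568]
btn end [ 0.5302 -0.342   0.061 ] [ 0.5332 -0.3407  0.0539]
flange F [ 0.5269 -0.3242  0.064 ] [ 0.535  -0.3193  0.0423]
```

View pics/w19y.png

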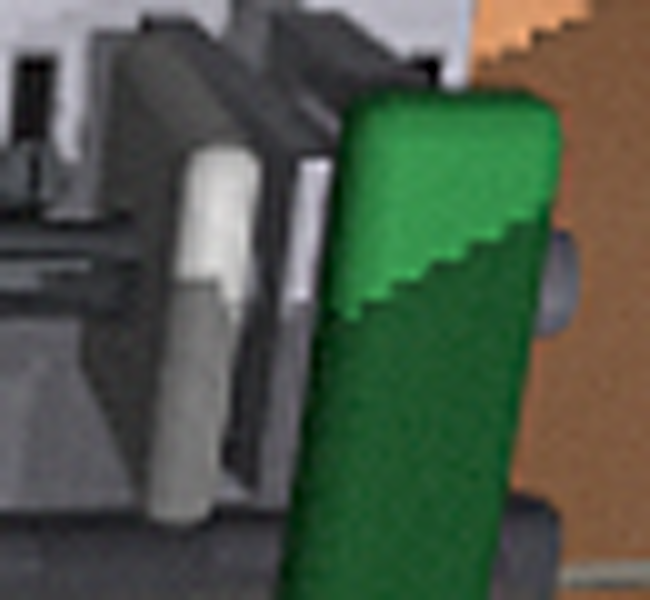

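Emit:
send_rows(
  motion=[0,0,0,0,1,-1.5,3.5,0,0,0,-3.05,7.3,0,0,0,-3.05,7.3,3,0,0,-3.05,7.3,6,0,0,-3.05,7.3,8.5,0,0,-3.05,7.3,8.5,0,0,-3.05,7.3,8.5,0,0],
)

```text
clock: 22.65
tcp_pos: [0.5392, -0.3016, 0.0472]
ee_rot: [0.0, -0.01, 1.0, -0.0]
wrist_force: [0.5, -0.8, 0.4]
gripper_width: -0.003
```

```bash
python3 snap.py 20 wrist;  python3 - <<'E'
from h import *
i=cv2.imread("pics/wrist20.png")[140:290,170:390]; cv2.imwrite("pics/w20z.png",cv2.resize(i,None,fx=3.6,fy=3.6,interpolation=cv2.INTER_CUBIC))
E
```

```text
22.7 [ 0.53938058 -0.30173041  0.04747881] [0.76884282 0.01377714 0.5457394 ] 0.0028946189633527694 [-0.03  0.63  0.62  1.85 -0.48  0.82  2.42]
```

View pics/w20z.png

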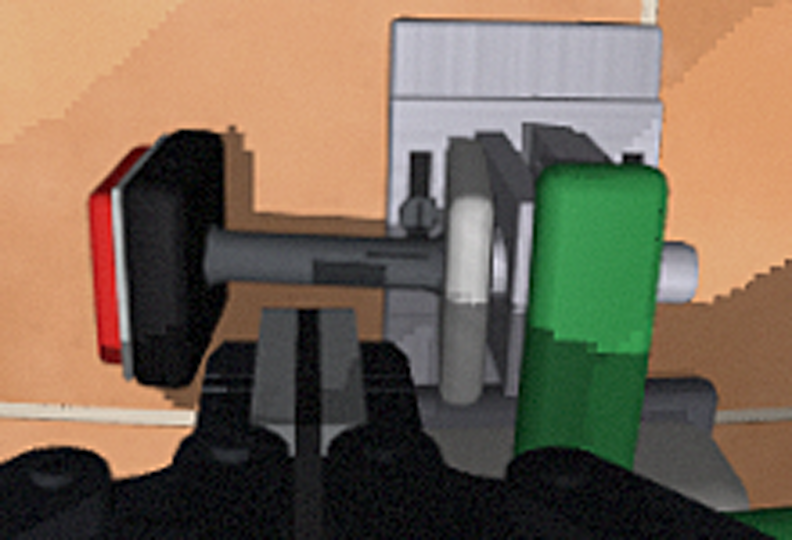

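Emit:
send_rows(
  motion=[0,0,1,0,0,0,0,2,0,0,0,0,2.7,0,0,0,0,3.0,0,0,0,0,3.0,0,0],
)

```text
clock: 23.32
tcp_pos: [0.5384, -0.3012, 0.016]
ee_rot: [-0.0, -0.01, 1.0, 0.0]
wrist_force: [0.3, 1.2, -0.0]
gripper_width: 0.0
```

```bash
python3 snap.py 21 wrist;  python3 - <<'E'
from h import *
i=cv2.imread("pics/wrist21.png")[140:290,170:390]; cv2.imwrite("pics/w21z.png",cv2.resize(i,None,fx=3.6,fy=3.6,interpolation=cv2.INTER_CUBIC))
E
```

```text
23.375 [ 0.53857863 -0.30135757  0.01627892] [0.3555858  0.9987763  0.11376879] -0.00019568501298228248 [-0.01  0.67  0.58  1.86 -0.51  0.77  2.44]
```

View pics/w21z.png

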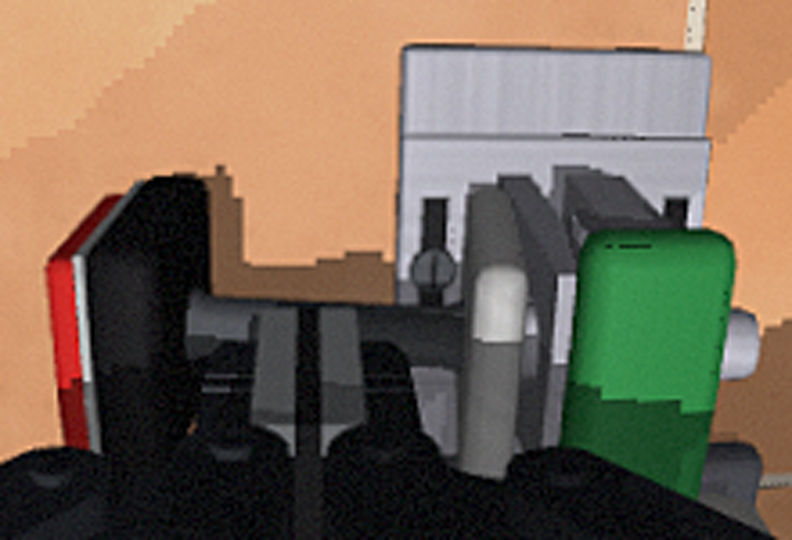

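Emit:
send_rows(
  motion=[0,0.3,0,0,0,0,0.6,0,0,0,0,0.7,0,0,0],
)

```text
clock: 23.75
tcp_pos: [0.5386, -0.2937, 0.0164]
ee_rot: [0.0, -0.01, 1.0, 0.0]
wrist_force: [-0.3, 0.5, -0.3]
gripper_width: -0.002
```

Emit:
send_rows(
  motion=[0,0.1,0,0,0,0,0.2,0,0,0],
)

```text
clock: 24.0
tcp_pos: [0.5384, -0.2922, 0.0163]
ee_rot: [0.0, -0.01, 1.0, -0.0]
wrist_force: [0.1, 0.0, -0.7]
gripper_width: -0.003
```

Emit:
send_rows(
  motion=[0,0.1,0,0,0,0,0.2,0,0,0],
)

```text
clock: 24.25
tcp_pos: [0.5384, -0.2903, 0.0163]
ee_rot: [0.0, -0.01, 1.0, -0.0]
wrist_force: [0.0, -1.2, -0.4]
gripper_width: 0.002
```

```bash
python3 snap.py 22 wrist;  python3 - <<'E'
from h import *
i=cv2.imread("pics/wrist22.png")[140:290,170:390]; cv2.imwrite("pics/w22z.png",cv2.resize(i,None,fx=3.6,fy=3.6,interpolation=cv2.INTER_CUBIC))
E
```

```text
24.3 [ 0.53838517 -0.29033455  0.01630991] [-0.21485078 -0.17467332  0.29339585] 0.0007857037155162867 [-0.03  0.66  0.59  1.87 -0.51  0.76  2.43]
```

View pics/w22z.png

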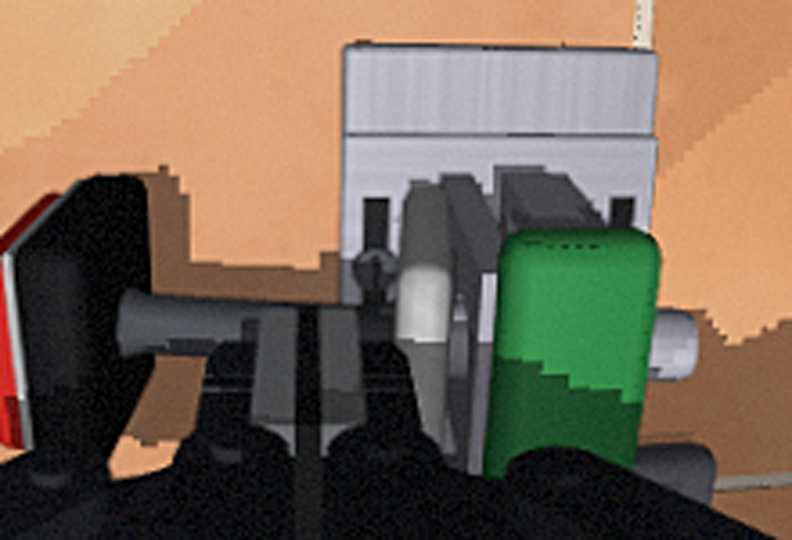

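Emit:
send_rows(
  motion=[0,0.15,0,0,0,0,0.3,0,0,0],
)

```text
clock: 24.55
tcp_pos: [0.5385, -0.2882, 0.0167]
ee_rot: [0.0, -0.01, 1.0, -0.001]
wrist_force: [-0.4, -2.4, 2.4]
gripper_width: 0.004
```

Emit:
send_rows(
  motion=[0,0.1,0,0,0,0,0.2,0,0,0],
)

```text
clock: 24.8
tcp_pos: [0.5387, -0.2865, 0.0171]
ee_rot: [0.001, -0.01, 1.0, -0.001]
wrist_force: [-0.0, -4.5, 6.2]
gripper_width: -0.0
```

Emit:
send_rows(
  motion=[0,0.1,0,0,0,0,0.2,0,0,0],
)

```text
clock: 25.05
tcp_pos: [0.5388, -0.2857, 0.0174]
ee_rot: [0.001, -0.009, 1.0, -0.002]
wrist_force: [-0.3, -8.0, 5.9]
gripper_width: -0.002
```

Emit:
send_rows(
  motion=[0,0.1,0,0,0,0,0.1,0,0,0],
)

```text
clock: 25.3
tcp_pos: [0.5388, -0.2857, 0.0175]
ee_rot: [0.001, -0.009, 1.0, -0.002]
wrist_force: [-0.4, -8.5, 4.5]
gripper_width: -0.003
```

```bash
python3 snap.py 23 wrist;  python3 - <<'E'
from h import *
i=cv2.imread("pics/wrist23.png")[140:290,170:390]; cv2.imwrite("pics/w23z.png",cv2.resize(i,None,fx=3.6,fy=3.6,interpolation=cv2.INTER_CUBIC))
E
```

```text
25.35 [ 0.53879101 -0.28573726  0.01746919] [ 0.10998746 -8.55999532  4.48345653] -0.0031744482199189995 [-0.04  0.66  0.59  1.88 -0.51  0.75  2.42]
```

View pics/w23z.png

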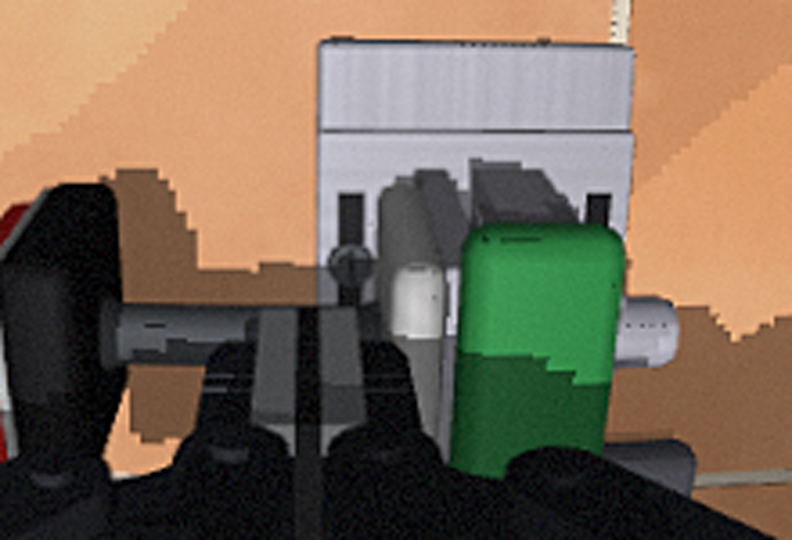

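Emit:
send_rows(
  motion=[0,-0.15,-0.15,0,0,0,-0.3,-0.3,0,0,0,-0.6,-0.5,0,0,0,-0.7,-2,0,0,0,-0.7,-5,0,0,0,-0.7,-9,0,0,0,-2,-11,0,0,0,-2,-11,0,0],
)

```text
clock: 26.35
tcp_pos: [0.5395, -0.3036, 0.1286]
ee_rot: [0.002, -0.009, 1.0, -0.001]
wrist_force: [-0.3, -0.3, -0.0]
gripper_width: -0.0
```

Emit:
send_rows(
  motion=[3,-4,0,0,0,3,-4,0,0,0,3,-4,0,0,0,3,-4,0,0,0],
)

```text
clock: 26.85
tcp_pos: [0.5101, -0.3412, 0.1256]
ee_rot: [-0.0, -0.011, 1.0, 0.001]
wrist_force: [1.2, 0.2, -0.5]
gripper_width: 0.002
```

```bash
python3 snap.py 24 wrist side;  python3 - <<'E'
from h import *
z=np.load("pics/wrist24.npz");K,T=z["K"],z["T"]
u,v=proj(K,T,[.539,-.285,.046],True).astype(int)
x0,y0=u-75,v-55;print(x0,y0)
i=cv2.imread("pics/wrist24.png")[y0:y0+110,x0:x0+150]; cv2.imwrite("pics/w24z.png",cv2.resize(i,None,fx=5,fy=5,interpolation=cv2.INTER_CUBIC))
E
```

```text
26.95 [ 0.51008095 -0.34156469  0.12589126] [-0.67087842  0.0021442  -0.09559324] 0.0016335531081300397 [-0.01  0.53  0.69  1.8  -0.4   0.96  2.44]
238 158
```

View pics/w24z.png

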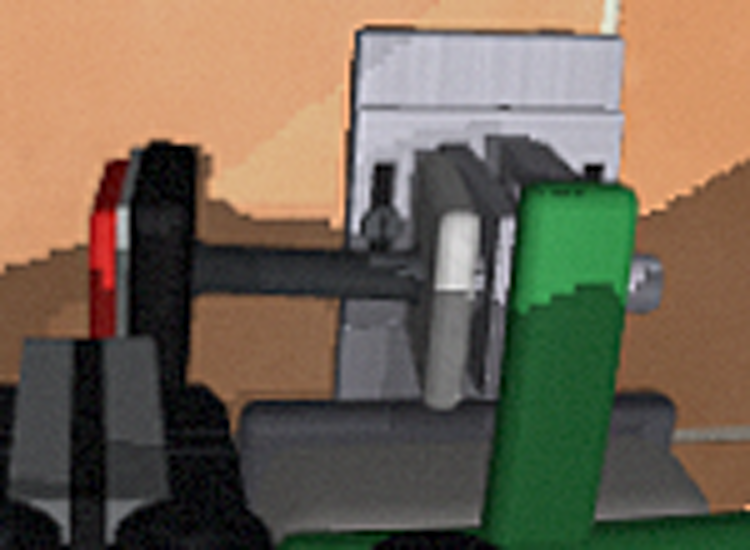

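Run:
```python
from h import *
np.set_printoptions(precision=4,suppress=True)
z=np.load("pics/wrist24.npz");K,T=z["K"],z["T"];C=fcloud(z)
f=lambda a,b:((a+.5)/5-.5+238,(b+.5)/5-.5+158)
for nm,a,b,h in [("collar F mid",475,300,.066),("collar F far",462,390,.066),("cheek mid",499,300,.062),("cheek far",487,390,.062),("nose",661,284,.046),("flange F",197,250,.064),("btn end",92,260,.061)]:
    u,v=f(a,b); print(nm,onz(K,T,u,v,h,True),C[int(round(v)),int(round(u))])
i=cv2.imread("pics/wrist24.png")[180:245,310:375]; cv2.imwrite("pics/w24y.png",cv2.resize(i,None,fx=9,fy=9,interpolation=cv2.INTER_CUBIC))
i=cv2.imread("pics/side24.png")[100:220,230:350]; cv2.imwrite("pics/s24z.png",cv2.resize(i,None,fx=5,fy=5,interpolation=cv2.INTER_CUBIC))
```

```text
collar F mid [ 0.5353 -0.271   0.066 ] [ 0.5415 -0.2663  0.0514]
collar F far [ 0.5532 -0.2714  0.066 ] [ 0.5811 -0.2542  0.0077]
cheek mid [ 0.5369 -0.2652  0.062 ] [ 0.5368 -0.2659  0.0632]
cheek far [ 0.5551 -0.2653  0.062 ] [ 0.5554 -0.2653  0.0622]
nose [ 0.5398 -0.2261  0.046 ] [ 0.536  -0.2298  0.0547]
flange F [ 0.5272 -0.3217  0.064 ] [ 0.5351 -0.3199  0.0432]
btn end [ 0.5305 -0.3401  0.061 ] [ 0.5337 -0.34    0.0534]
```

View pics/w24y.png

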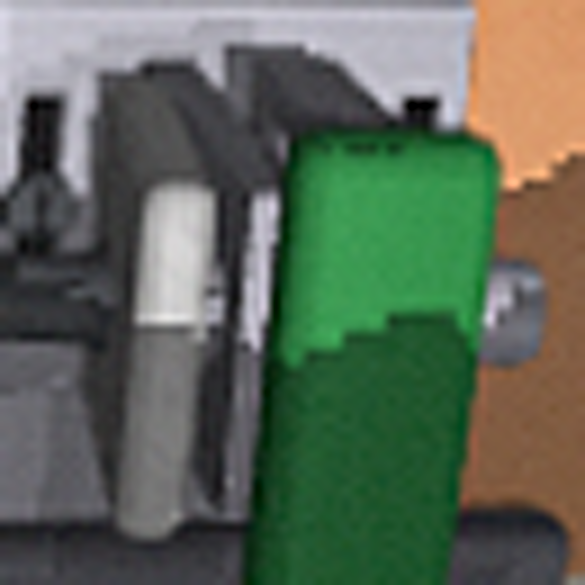

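View pics/s24z.png

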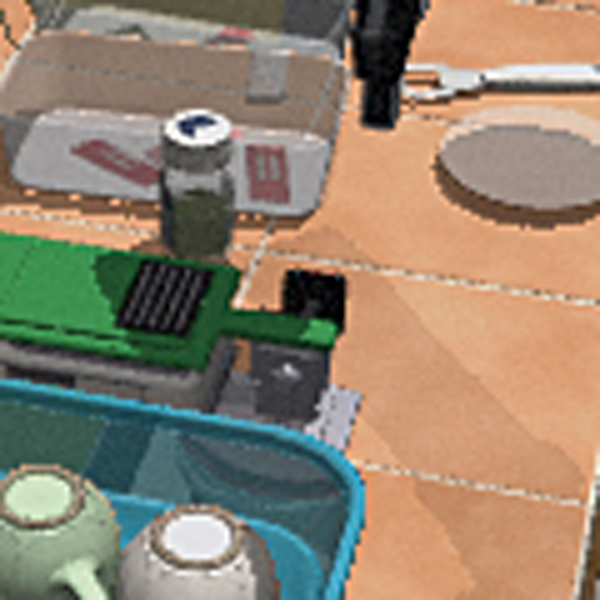

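Run:
```python
from h import *
np.set_printoptions(precision=4,suppress=True)
for tag,off in [(19,(269,157)),(24,(238,158))]:
    z=np.load(f"pics/wrist{tag}.npz");C=fcloud(z)
    # neck: columns, max z per column in neck region
    x0,y0=off; L=[]
    for u in range(x0+42,x0+84):
        col=C[y0+46:y0+62,u]; g=(abs(col[:,0]-.539)<.008)&(col[:,2]>.03)&(col[:,2]<.07)
        if g.sum()>3:
            c=col[g]; i=np.argsort(c[:,2])[-3:]; L.append(c[i].mean(0))
    L=np.array(L); f=np.polyfit(L[:,1],L[:,2],1); print(tag,len(L),"slope",f[0],"z at collar",np.polyval(f,-.28),"x slope",np.polyfit(L[:,1],L[:,0],1)[0])
    # flange top / collar top
    P=C.reshape(-1,3)
    for nm,y1,y2 in [("flange",-.336,-.322),("collar",-.282,-.2685)]:
        g=(P[:,1]>y1)&(P[:,1]<y2)&(abs(P[:,0]-.539)<.017)&(P[:,2]>.056)&(P[:,2]<.075)
        q=P[g]; print(nm,g.sum(),q.mean(0) if g.any() else '',np.percentile(q[:,2],[50,90]) if g.any() else '', np.percentile(q[:,1],[2,98]) if g.any() else '')
```

```text
19 42 slope 0.11489554182936841 z at collar 0.04906091795644337 x slope -0.0025824926643902273
flange 381 [ 0.5354 -0.3289  0.0581] [0.0582 0.0592] [-0.3357 -0.3225]
collar 313 [ 0.5387 -0.276   0.0629] [0.0635 0.0649] [-0.279  -0.2711]
24 42 slope 0.10787181254723043 z at collar 0.049039314805044684 x slope -0.015623136908591153
flange 412 [ 0.5357 -0.3282  0.0587] [0.0588 0.0599] [-0.3348 -0.3224]
collar 325 [ 0.5381 -0.2752  0.0633] [0.0639 0.0649] [-0.2784 -0.2708]
```

Run:
```python
from h import *
np.set_printoptions(precision=4,suppress=True)
for tag in (16,17,18,19,20,23,24):
    z=np.load(f"pics/wrist{tag}.npz");C=fcloud(z);P=C.reshape(-1,3)
    out=[]
    for y1,y2,zz in [(-.29,-.2685,.0615)]:
        g=(P[:,1]>y1)&(P[:,1]<y2)&(abs(P[:,0]-.539)<.015)&(P[:,2]>zz)&(P[:,2]<.075)
        q=P[g]; 
        if len(q): out+=[len(q),np.percentile(q[:,2],50),np.percentile(q[:,1],[2,50,98])]
    # cheek top
    g=(P[:,1]>-.268)&(P[:,1]<-.258)&(abs(P[:,0]-.545)<.012)&(abs(P[:,2]-.062)<.003); 
    print(tag,out,"cheek",g.sum(),np.percentile(P[g][:,1],[2,98]) if g.any() else '')
    g=(P[:,1]>-.24)&(P[:,1]<-.215)&(abs(P[:,0]-.539)<.008)&(P[:,2]>.04)&(P[:,2]<.065);q=P[g]
    if len(q)>3: print("  nose",len(q),np.percentile(q[:,1],98),np.percentile(q[:,2],90))
```

```text
16 [617, np.float64(0.06576646991311838), array([-0.2795, -0.2768, -0.2724])] cheek 310 [-0.2669 -0.2629]
17 [554, np.float64(0.06580358290402823), array([-0.2748, -0.2723, -0.2687])] cheek 174 [-0.2672 -0.2628]
  nose 50 -0.2263175523607176 0.052486136609010144
18 [608, np.float64(0.0640265188703547), array([-0.2785, -0.2755, -0.2711])] cheek 196 [-0.2668 -0.2631]
  nose 34 -0.2288418078813465 0.05496302311020081
19 [217, np.float64(0.06388682601976392), array([-0.2788, -0.2757, -0.2713])] cheek 100 [-0.2669 -0.2628]
  nose 36 -0.23006561345792786 0.0550830007583214
20 [561, np.float64(0.0640049024167533), array([-0.2784, -0.2748, -0.2706])] cheek 147 [-0.2666 -0.2642]
  nose 160 -0.22975911005154018 0.054677965064982834
23 [631, np.float64(0.0661383729619116), array([-0.2894, -0.2752, -0.2686])] cheek 148 [-0.2679 -0.2644]
  nose 313 -0.22667339973805994 0.051362399677458724
24 [256, np.float64(0.06397184979959125), array([-0.2783, -0.275 , -0.2708])] cheek 105 [-0.267  -0.2635]
  nose 74 -0.22988071947967442 0.05465269089281462
```

Run:
```python
from h import *
from station import r
for tag in (12,13,24):
    z=np.load(f"pics/wrist{tag}.npz");p=z["p"].astype(int);P=fcloud(z)
    m=(p[...,1]>50)&(p[...,1]>1.6*p[...,0])&(p[...,1]>1.6*p[...,2]); q=P[m]
    q=q[(abs(q[:,1]+.255)<.012)&(q[:,2]>.06)]
    if len(q): print(tag,len(q),[(round(a,3),np.median(q[abs(q[:,0]-a)<.006][:,2]).round(4)) for a in (.52,.54,.56) if (abs(q[:,0]-a)<.006).any()])
a=np.load("pics/side0.npz")["p"].astype(int);b=np.load("pics/side24.npz")["p"].astype(int)
for n,(u,v) in dict(jar=(270,140),cup=(314,245),shaker=(302,290)).items():
    print(n,np.abs(a-b)[v-20:v+20,u-15:u+15].mean().round(1))
s=r.observe();print(s["clock"],s["wrist_force"],np.abs(s["dq"]).max())
```

```text
12 2678 [(0.52, np.float64(0.0741)), (0.54, np.float64(0.0742)), (0.56, np.float64(0.0743))]
13 2788 [(0.52, np.float64(0.0741)), (0.54, np.float64(0.0742)), (0.56, np.float64(0.0742))]
24 1653 [(0.52, np.float64(0.0742)), (0.54, np.float64(0.0743)), (0.56, np.float64(0.0744))]
jar 33.4
cup 11.4
shaker 35.1
26.95 [-0.67087842  0.0021442  -0.09559324] 0.005058701476933074
```

Run:
```python
from station import r
print(r.hand_in()); s=r.observe(); print(s["clock"])
```

```text
the job is handed in; nothing more can be done
None
the job is handed in; nothing more can be done
```

I pressed the lid shut, slid the pin through the keeper and lug with its button held in, let it go, and handed the job in at about 27 s. No verdict came back.

- **Lid:** it met its hard stop at about 15 N. In the last image the neck is level and at the same height as before the pin went in.
- **Pin insertion:** almost no force was felt going through the holes. The collar met the keeper at about 6 N, and the nose shows on the far side.
- **Button:** after release, its measured length matches the fully-out reading to within about 1 mm.
- **Pin position:** once let go, the pin sagged in its 2 mm of clearance and slid back. I pushed the collar home again with about 8 N, but it returned to the same rest position. It ended tilted about 0.09–0.11 rad (limit 0.15), with the collar about 1.5–3 mm off the cheek (limit 4 mm). These margins are thin, and the collar and nose readings disagree by about 1.5 mm.
- **Jar, shaker and cup:** I never touched them, and by eye the jar and shaker stand where they were in the side camera. A crude pixel comparison did show differences around the jar and shaker, probably from shadows, and I did not resolve it.
- **Finger length:** the closed fingertips end about 40 mm short of the reported TCP, contrary to the interface text. I found this from the camera depth and confirmed it when the lid bottomed out, then corrected for it.

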